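# Size a baby shoe on the shoe caliper and put the shoes away

## Robot

A 6-joint arm with a two-finger parallel gripper is mounted at the origin on the work surface. World frame = base frame: x ahead of the robot, y to its left, z up, the work surface at z = 0. Lengths are in m, angles in rad, forces in N, time in s.
With the tool pointing down it reaches from about 0.375 to 0.9 m from the base axis. Payload 3.1 kg.
Tool frame: the origin (TCP) lies on the centre line of the jaws, within the pads' length; the fingertips stand ahead of it and the grasp point (between the pads) lies 3 mm ahead of it (robot.tip_reach is the z of the fingertips in the tool frame, in m); z points along the fingers, y is the line along which they close (so a half turn about z gives the same grasp; the last joint's range is limited). The gripper opens to 87 mm and grips with 3 to 60 N. Pads are 19 mm wide; open, the fingers measure 117 mm over their backs; the gripper's body (75 mm by 190 mm) begins 51 mm behind the grasp point.
Start: joints at [-1.286, 0.527, 1.433, -0, 1.181, -0.178], TCP at [0.28, -0.559, 0.245] pointing down, gripper open.
Joint ranges: [-3.08, 3.08], [-0.75, 2.2], [0.22, 2.44], [-1.43, 4.57], [0, 2.65], [-2.85, 2.85]. Speed limits (rad/s): [2.79, 2.79, 3.14, 3.14, 3.14, 3.14].

## Interface

Orientations are given as a unit quaternion [x, y, z, w].
In Python, from rig import sensors, eyes, ticket, robot gives the robot as it stands.
- The arm moves only by the tool drive_tool, never from a script. Its argument "deltas" is a list that holds one entry, the list of rows, each a list of 6 numbers: the shift along the tool's x, y, z in mm, then the turn, a rotation vector about the tool's x, y, z in rad. A call has 1 to 8 rows; each row shifts and turns the commanded pose from where the row before left it, along the tool's axes as they then stand; what a row does not reach is not made up. A row lasts 1/12 s, in which the tool goes at most 41.7 mm and 7.16 degrees, less where a joint would pass 70% of its speed; a pose out of reach is approached as far as the arm can. A call is refused whole if a number of a shift passes 41.7 or a number of a turn 0.125, either way. A call with a gripper value outside its range is refused whole. "gripper" is the opening in per cent of the stroke, from 0 (shut) to 100 (fully open), set as the call begins (left out, the last holds). The fingers move at their own pace and stop on an object; "squeeze" is the grip in N (left out, the last holds). Time passes only in rows, so rows that do not move let the fingers close. It gives the time, the measured TCP pose, the force, the opening and the grip force at its end, in the units of the state.
- sensors.get_obs(): the state, without advancing time (a new reading comes with each control period).
- eyes.camera(name): name is "side" or "top"; returns a dict with "img" (384x512x3 uint8, red, green, blue), "fov_y" (degrees; the focal length in pixels is half the picture's height over the tangent of half this angle, whatever the lens; pixels are square), "cx", "cy" (the principal point, pixels), "D" ([k1, k2, p1, p2, k3] as OpenCV has them; the pictures are not rectified), "xyz" and "attitude" of the camera in the world. Camera axes: x right, y up, looking along -z (the intrinsics and any distortion apply to the point x, -y, -z); pixel columns grow to the right and rows downward; lengths in m; the calibration is good to about 2 mm. A picture is of the moment at which its call begins. There is no depth.
- ticket.hand_in(): hands the job in; it is judged then, once.
The state is a dict: "time": time; "q": joint angles; "joint_velocities": joint speeds; "joint_torque": joint torques, N m; "position": TCP position; "tool_rot": TCP orientation; "ft_force": force on the tool from outside, world axes, zero at the start; "moment": the same for the moment, N m; "grip_width": finger opening in m; "grip_force": force on a finger pad.
Only numpy, scipy, OpenCV 4.12 (cv2) and the standard library are available. Lean on these libraries where they do the work, as an engineer would, in place of code of your own. Each camera call takes 0.05 s, during which the arm holds its last target. There are 200 camera calls.

## Task

The red baby shoe is going on the hand-me-down list, so measure it on the shoe caliper: open the toe jaw, lay the shoe sole down and straight along the beam, heel end towards the fixed black heel jaw, then slide the blue jaw gently back up, without letting it twist, until the shoe is just held between both jaws. Then take the shoe out, leaving the toe jaw at its reading, and put away every shoe on the dresser top, sole down, one to each pocket of the bamboo tray. Leave the other things on the dresser where they are.

Things in the scene. Friction and masses are not known exactly. Their poses are not given: they have to be found in the camera images.
- caliper: shoe caliper, fixed: flat aluminium beam 300 long, 60 wide, top 14 mm above the dresser. Origin under its middle; x runs along the beam from the fixed heel jaw (-x end) to the sliding toe jaw, y across, z up. The heel jaw is a black upright plate 60 wide rising 44 mm above the beam top, its working face to +x. Shoes lie on the beam between the jaws
- heel_face (a point): foot of the heel jaw's working face, in the middle of the beam's width, on the beam top; axes as the caliper's (x points away from the heel jaw, to the toe jaw)
- toe_slide (a joint): place of the sliding toe jaw along the beam (m): the gap between the two jaws' faces is 80 mm plus this value; 0 to 0.11. It starts where the last shoe left it, a gap under 117 mm, too narrow to lay the red one in freely; it moves with about 1.5 N of friction and stays where it is left
- toe_jaw: blue toe jaw: upright plate 60 wide, 12 thick, 40 high above the beam top, on a runner 68 wide, 60 long, its top 10 mm above the beam top. Origin at the foot of its working face (looks to -x), on the beam top; x along the beam when square. It has sprung play and twists up to 0.1 rad about the vertical (1.5 N m per rad) if gripped or pushed askew or off centre
- jaw_fin (a point): middle of the toe jaw's upright grip fin, 40 mm behind the working face (+x) and 30 mm above the beam top; the fin is 32 long along the beam, 14 thick across it, and its top is 48 mm above the beam top
- shoe_red: the red baby shoe, a hard moulded slip-on with white sole, 112 long; heel end rounded to 21 mm radius, toe end to 25 mm radius (50 wide); at its middle the sides are upright, 46 apart and 37 high; toe cap about 24 high. Origin under the sole at half length; x points from heel to toe, z up. About 70 g
- red_heel (a point): rearmost point of the red shoe's heel, at sole level: 56 mm behind its origin
- red_toe (a point): foremost point of the red shoe's toe, at sole level: 56 mm ahead of its origin
- shoe_blue: a light blue baby shoe, a hard moulded slip-on, the same shape as the red one but 108 mm long; frame as for the red one. Absent in some runs
- shoe_white: a white baby shoe, a hard moulded slip-on, the same shape as the red one but 116 mm long; frame as for the red one. Absent in some runs
- shoe_yellow: a yellow baby shoe, a hard moulded slip-on, the same shape as the red one but 104 mm long; frame as for the red one. Absent in some runs
- shoe_green: a dark green baby shoe, a hard moulded slip-on, the same shape as the red one but 112 mm long; frame as for the red one. Absent in some runs
- pocket1 (a point): centre of the floor of pocket 1 of the fixed bamboo tray: five open pockets in a row, 74 mm apart along y, pocket1 at the -y end. x runs along the pocket, y across, z up. A pocket is 132 long and 69 wide inside; walls 5 thick, tops 20 mm above the dresser, floor 4 mm above it. A shoe lies along x, toe either way
- pocket2 (a point): centre of the floor of pocket 2 of the fixed bamboo tray: five open pockets in a row, 74 mm apart along y, pocket1 at the -y end. x runs along the pocket, y across, z up. A pocket is 132 long and 69 wide inside; walls 5 thick, tops 20 mm above the dresser, floor 4 mm above it. A shoe lies along x, toe either way
- pocket3 (a point): centre of the floor of pocket 3 of the fixed bamboo tray: five open pockets in a row, 74 mm apart along y, pocket1 at the -y end. x runs along the pocket, y across, z up. A pocket is 132 long and 69 wide inside; walls 5 thick, tops 20 mm above the dresser, floor 4 mm above it. A shoe lies along x, toe either way
- pocket4 (a point): centre of the floor of pocket 4 of the fixed bamboo tray: five open pockets in a row, 74 mm apart along y, pocket1 at the -y end. x runs along the pocket, y across, z up. A pocket is 132 long and 69 wide inside; walls 5 thick, tops 20 mm above the dresser, floor 4 mm above it. A shoe lies along x, toe either way
- pocket5 (a point): centre of the floor of pocket 5 of the fixed bamboo tray: five open pockets in a row, 74 mm apart along y, pocket1 at the -y end. x runs along the pocket, y across, z up. A pocket is 132 long and 69 wide inside; walls 5 thick, tops 20 mm above the dresser, floor 4 mm above it. A shoe lies along x, toe either way
- scent: bystander: square amber scent bottle 36 by 36, 83 tall, origin under its centre
- tin: bystander: round polish tin, 41 across, 18 tall, origin under its centre
- brush: bystander: shoe brush 130 by 45, 38 tall, origin under its centre
- ring_box: bystander: blue ring box 52 by 52, 40 tall, origin under its centre
- shoehorn: bystander: flat steel shoehorn 160 by 36, 5 thick, origin under its centre
- glasses_case: bystander: black glasses case 160 by 62, 40 tall, origin under its centre

How it is judged:
On the way, in this order (a step that is already met when the one before it is completed fails the run):
1. the red shoe lies on the caliper beam, sole down, heel end towards the heel jaw and within 30 mm of it (x of red_heel in the frame of heel_face between -0.004 and 0.03 m and x of red_toe in the frame of heel_face above 0.09 m and y of red_heel in the frame of heel_face between -0.014 and 0.014 m and y of red_toe in the frame of heel_face between -0.014 and 0.014 m and z of shoe_red in the frame of heel_face between -0.004 and 0.005 m and angle between shoe_red's own z axis and vertical below 0.1 rad), for 0.2 s.
2. toe jaw closed on the red shoe, touching at its true length (2.5 mm), heel at the heel jaw (3 mm), shoe straight and central (10 mm), jaw square (0.05 rad) (x of red_heel in the frame of heel_face between -0.004 and 0.003 m and x of red_toe in the frame of heel_face above 0.09 m and y of red_heel in the frame of heel_face between -0.01 and 0.01 m and y of red_toe in the frame of heel_face between -0.01 and 0.01 m and z of shoe_red in the frame of heel_face between -0.004 and 0.005 m and angle between shoe_red's own z axis and vertical below 0.1 rad and value of joint toe_slide between 0.0295 and 0.0345 m and contact force between toe_jaw and shoe_red above 0.2 N and angle between the x axis of toe_jaw and the x axis of caliper, either way round below 0.05 rad), for 0.2 s.
At the end, for the whole second after the job is handed in: every shoe present lies at rest sole down on the floor of a tray pocket (origin within 21 mm of the pocket's centre, within 6 mm of the floor), one to a pocket, and the toe jaw still stands at the red shoe's reading (jaw gap 109.5 to 114.5 mm) (value of joint toe_slide between 0.0295 and 0.0345 m and ((horizontal distance between shoe_red and pocket1 below 0.021 m and z of shoe_red in the frame of pocket1 between -0.004 and 0.006 m) or (horizontal distance between shoe_red and pocket2 below 0.021 m and z of shoe_red in the frame of pocket2 between -0.004 and 0.006 m) or (horizontal distance between shoe_red and pocket3 below 0.021 m and z of shoe_red in the frame of pocket3 between -0.004 and 0.006 m) or (horizontal distance between shoe_red and pocket4 below 0.021 m and z of shoe_red in the frame of pocket4 between -0.004 and 0.006 m) or (horizontal distance between shoe_red and pocket5 below 0.021 m and z of shoe_red in the frame of pocket5 between -0.004 and 0.006 m)) and angle between each of shoe_red, shoe_blue, shoe_white, shoe_yellow, shoe_green's own z axis and vertical below 0.12 rad and linear speed of each of shoe_red, shoe_blue, shoe_white, shoe_yellow, shoe_green below 0.02 m/s and ((horizontal distance between shoe_blue and pocket1 below 0.021 m and z of shoe_blue in the frame of pocket1 between -0.004 and 0.006 m) or (horizontal distance between shoe_blue and pocket2 below 0.021 m and z of shoe_blue in the frame of pocket2 between -0.004 and 0.006 m) or (horizontal distance between shoe_blue and pocket3 below 0.021 m and z of shoe_blue in the frame of pocket3 between -0.004 and 0.006 m) or (horizontal distance between shoe_blue and pocket4 below 0.021 m and z of shoe_blue in the frame of pocket4 between -0.004 and 0.006 m) or (horizontal distance between shoe_blue and pocket5 below 0.021 m and z of shoe_blue in the frame of pocket5 between -0.004 and 0.006 m)) and ((horizontal distance between shoe_white and pocket1 below 0.021 m and z of shoe_white in the frame of pocket1 between -0.004 and 0.006 m) or (horizontal distance between shoe_white and pocket2 below 0.021 m and z of shoe_white in the frame of pocket2 between -0.004 and 0.006 m) or (horizontal distance between shoe_white and pocket3 below 0.021 m and z of shoe_white in the frame of pocket3 between -0.004 and 0.006 m) or (horizontal distance between shoe_white and pocket4 below 0.021 m and z of shoe_white in the frame of pocket4 between -0.004 and 0.006 m) or (horizontal distance between shoe_white and pocket5 below 0.021 m and z of shoe_white in the frame of pocket5 between -0.004 and 0.006 m)) and ((horizontal distance between shoe_yellow and pocket1 below 0.021 m and z of shoe_yellow in the frame of pocket1 between -0.004 and 0.006 m) or (horizontal distance between shoe_yellow and pocket2 below 0.021 m and z of shoe_yellow in the frame of pocket2 between -0.004 and 0.006 m) or (horizontal distance between shoe_yellow and pocket3 below 0.021 m and z of shoe_yellow in the frame of pocket3 between -0.004 and 0.006 m) or (horizontal distance between shoe_yellow and pocket4 below 0.021 m and z of shoe_yellow in the frame of pocket4 between -0.004 and 0.006 m) or (horizontal distance between shoe_yellow and pocket5 below 0.021 m and z of shoe_yellow in the frame of pocket5 between -0.004 and 0.006 m)) and ((horizontal distance between shoe_green and pocket1 below 0.021 m and z of shoe_green in the frame of pocket1 between -0.004 and 0.006 m) or (horizontal distance between shoe_green and pocket2 below 0.021 m and z of shoe_green in the frame of pocket2 between -0.004 and 0.006 m) or (horizontal distance between shoe_green and pocket3 below 0.021 m and z of shoe_green in the frame of pocket3 between -0.004 and 0.006 m) or (horizontal distance between shoe_green and pocket4 below 0.021 m and z of shoe_green in the frame of pocket4 between -0.004 and 0.006 m) or (horizontal distance between shoe_green and pocket5 below 0.021 m and z of shoe_green in the frame of pocket5 between -0.004 and 0.006 m))); the robot touches nothing.
It fails at once if the toe jaw is forced onto the red shoe with more than 30 N (contact force between toe_jaw and shoe_red above 30 N).
It fails at once if another thing on the dresser is shoved more than 40 mm or knocked over (distance of any of scent, tin, brush, ring_box, shoehorn, glasses_case from where it was at the start of the episode above 0.04 m or angle between any of scent, tin, brush, ring_box, shoehorn, glasses_case's own z axis and vertical above 0.6 rad).
Of shoe_blue, shoe_white, shoe_yellow, shoe_green only 2 to 4 are there at a start; the rules pass over those that are not, and their reading is None.
At some moment in a run one of shoe_red, shoe_blue, shoe_white, shoe_yellow, shoe_green may be knocked a few centimetres aside while the robot is not near it.
Once in a run the grip may slacken for a moment while it holds something.
It also fails if it takes over 210 s, if anything falls off the work surface, if the arm or the gripper's body presses on something with over 40 N, if the wrist force passes 120 N, or if a joint passes its speed limit or range.

## Working session

There is one attempt and no reset: what is moved stays moved. The work goes in short steps, Python scripts to look and compute and a tool call to move; the robot and the scene stay as the last step left them, time stands still between calls to the robot, and variables do not carry over. Pictures are saved under pics/ and viewed, at most 14 in all, crops included, and the job is handed in when it is done.

Besides the shell and the picture viewer there is one more tool, called after "Call:" as name([rows], argument=value, ...), one row to a line, values as JSON. drive_tool: Moves the arm, as the interface text tells. Its arguments: {"type":"object","properties":{"deltas":{"type":"array"},"gripper":{"type":"number"},"squeeze":{"type":"number"}},"required":["deltas"]}

```bash
ls; mkdir -p pics; cat > h.py <<'E'
import numpy as np, cv2
from scipy.spatial.transform import Rotation as R
from rig import sensors, eyes, ticket, robot
def cam(n):
    c=eyes.camera(n); h,w=c["img"].shape[:2]; f=h/2/np.tan(np.radians(c["fov_y"])/2)
    c["K"]=np.array([[f,0,c["cx"]],[0,f,c["cy"]],[0,0,1.]]); c["Dv"]=np.array(c["D"],float)
    a=np.array(c["attitude"]); c["R"]=R.from_quat(a).as_matrix() if a.size==4 else a.reshape(3,3); return c
def ray(c,uv,z):
    p=cv2.undistortPoints(np.array(uv,float).reshape(-1,1,2),c["K"],c["Dv"]).reshape(-1,2)
    d=np.c_[p[:,0],-p[:,1],-np.ones(len(p))]@c["R"].T; o=np.array(c["xyz"])
    return o+d*((z-o[2])/d[:,2])[:,None]
def proj(c,P):
    q=(np.array(P,float).reshape(-1,3)-c["xyz"])@c["R"]; q=q*[1,-1,-1]
    return cv2.projectPoints(q,np.zeros(3),np.zeros(3),c["K"],c["Dv"])[0].reshape(-1,2)
def save(c,n,s=1.56): cv2.imwrite("pics/"+n,cv2.resize(c["img"][:,:,::-1],None,fx=s,fy=s))
E
python3 - <<'E'
from h import *
print(sensors.get_obs(), robot.tip_reach)
for n in("top","side"):
    c=cam(n); save(c,n+"0.png"); print({k:c[k] for k in("fov_y","cx","cy","D","xyz","attitude")})
E
```

```text
pics
{'time': 0.0, 'q': array([-1.28552243e+00,  5.28446226e-01,  1.43388970e+00,  5.09417365e-06,
        1.18138950e+00, -1.78488880e-01]), 'joint_velocities': array([-0.00085112, -0.00141833,  0.00053294,  0.00027564, -0.0007817 ,
        0.00102531]), 'joint_torque': array([-8.81493761e-04, -4.40043104e+01, -1.76592994e+01,  6.33865013e-02,
        5.83359227e-02, -1.48760337e-04]), 'position': array([ 0.27941295, -0.5583074 ,  0.24358784]), 'tool_rot': array([ 9.73235427e-01,  2.29807892e-01, -5.45578181e-05, -1.06498923e-03]), 'ft_force': array([-0.65468307,  0.19608753, -0.54574149]), 'moment': array([-0.00836331,  0.01352043, -0.00244142]), 'grip_force': 0.0, 'grip_width': 0.08644455978303817} 0.022
{'fov_y': 51.608925876420294, 'cx': 255.02060315744376, 'cy': 197.59450131843545, 'D': array([-0.13573841,  0.        ,  0.        ,  0.        ,  0.        ]), 'xyz': array([ 0.5164864 , -0.10905373,  1.35599409]), 'attitude': array([ 0.00743238, -0.01658914, -0.70572795,  0.70824968])}
{'fov_y': 49.41313878070035, 'cx': 255.20337326594483, 'cy': 204.94280603514724, 'D': array([-0.08807634,  0.        ,  0.        ,  0.        ,  0.        ]), 'xyz': array([0.13706141, 0.82920791, 1.02739485]), 'attitude': array([-0.08691813,  0.39301558,  0.89600816, -0.18749232])}
```

View pics/top0.png

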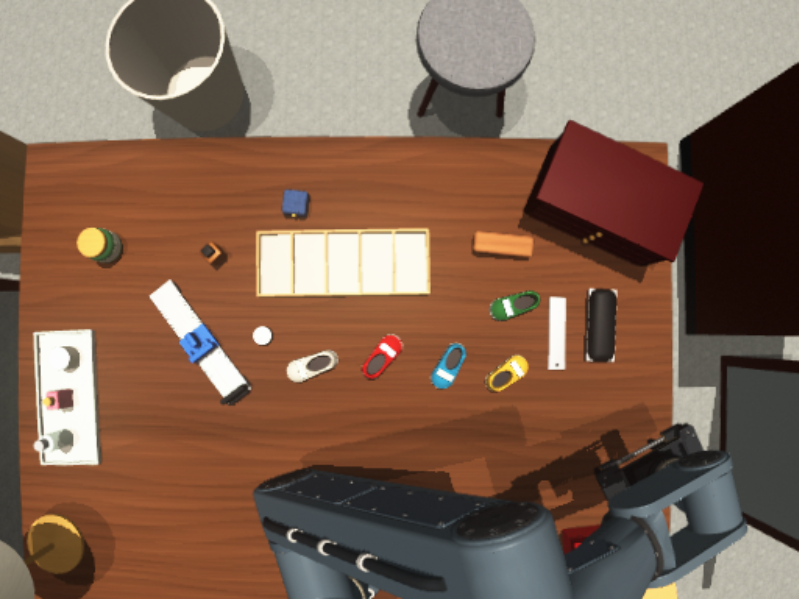

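View pics/side0.png

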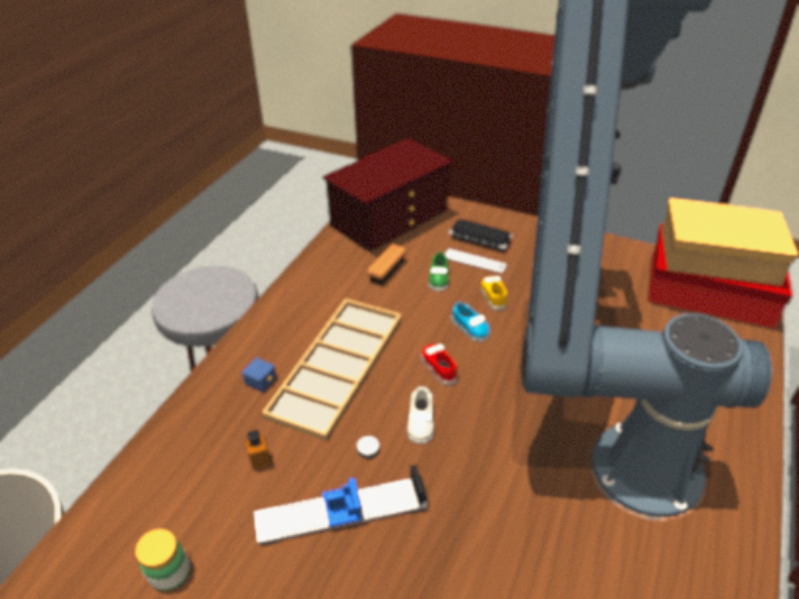

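Five shoes are present: white (312,366), red (382,357), blue (449,365), yellow (507,374) and green (515,305). The caliper runs diagonally from (165,290) to its black heel jaw at (235,395). Next I'll take enlarged crops.

```bash
python3 - <<'E'
from h import *
c=cam("top"); im=c["img"]; np.save("top0.npy",im)
a=cv2.resize(im[170:262,90:220],None,fx=4,fy=4,interpolation=cv2.INTER_CUBIC); b=cv2.resize(im[170:262,180:380],None,fx=4,fy=4,interpolation=cv2.INTER_CUBIC)
cv2.imwrite("pics/crop1.png",cv2.vconcat([cv2.resize(b[:,:,::-1],(800,368)),cv2.copyMakeBorder(cv2.resize(a[:,:,::-1],None,fx=.62,fy=.62),0,0,0,800-322,cv2.BORDER_CONSTANT)]))
# beam & blue mask
hsv=cv2.cvtColor(im,cv2.COLOR_RGB2HSV)
wood=cv2.cvtColor(im,cv2.COLOR_RGB2LAB).astype(float)
for n,p in dict(wood=(225,250),red=(249,222),white=(205,233),beam=(115,195),tray=(190,170),blue=(282,240),yel=(333,235),grn=(322,196),jaw=(150,253),jawb=(128,220)).items(): print(n,im[p[1],p[0]],hsv[p[1],p[0]])
E
```

```text
wood [135  76  46] [ 10 168 135]
red [245 232 230] [  4  16 245]
white [106  89  81] [ 10  60 106]
beam [252 252 248] [ 30   4 252]
tray [253 249 236] [ 23  17 253]
blue [253 253 249] [ 30   4 253]
yel [209 188 139] [ 21  85 209]
grn [ 73 143  67] [ 58 136 143]
jaw [49 43 39] [12 52 49]
jawb [43 48 69] [114  96  69]
```

View pics/crop1.png

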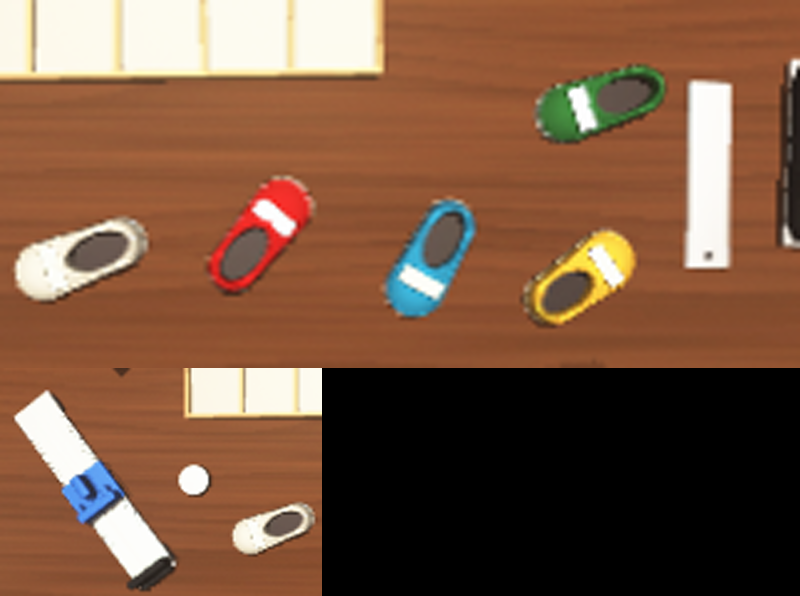

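The strap marks the toe end, so the toes are: white to the left, red up-right, blue down-left, yellow up-right, green left. The caliper jaw is mid-beam. Next I'll measure all of them.

```bash
cat >> h.py <<'E'
def fg(im):
    h=cv2.cvtColor(im,cv2.COLOR_RGB2HSV).astype(int); H,S,V=h[...,0],h[...,1],h[...,2]
    wood=(H>=5)&(H<=15)&(S>125)&(V<215)
    return (~wood).astype(np.uint8)
COL=dict(red=lambda H,S,V:((H<4)|(H>174))&(S>180)&(V>120),blue=lambda H,S,V:(H>92)&(H<104)&(S>130),
 yellow=lambda H,S,V:(H>17)&(H<30)&(S>140)&(V>130),green=lambda H,S,V:(H>45)&(H<75)&(S>100))
def shoes(c,z=0.012,roi=(170,262,175,350),names=("red","blue","yellow","green","white")):
    im=c["img"]; m=fg(im); hs=cv2.cvtColor(im,cv2.COLOR_RGB2HSV).astype(int); out={}
    mm=np.zeros_like(m); mm[roi[0]:roi[1],roi[2]:roi[3]]=m[roi[0]:roi[1],roi[2]:roi[3]]
    n,L,st,_=cv2.connectedComponentsWithStats(mm)
    for i in range(1,n):
        if not 300<st[i,4]<1400: continue
        r=L==i; k={q:int((f(hs[...,0],hs[...,1],hs[...,2])&r).sum()) for q,f in COL.items()}
        q=max(k,key=k.get); q=q if k[q]>80 else "white"
        if q not in names: continue
        ct=max(cv2.findContours(r.astype(np.uint8),cv2.RETR_EXTERNAL,cv2.CHAIN_APPROX_NONE)[0],key=len).reshape(-1,2)
        P=ray(c,ct,z)[:,:2]; (x,y),(w,h),a=cv2.minAreaRect((P*1e3).astype(np.float32))
        a=np.radians(a+(0 if w>h else 90)); u=np.array([np.cos(a),np.sin(a)])
        dk=r&(hs[...,2]<125)&(hs[...,1]<110); v,uu=np.nonzero(dk)  # opening lies on the heel side
        o=ray(c,[[uu.mean(),v.mean()]],0.03)[0,:2]*1e3
        if (o-[x,y])@u>0: u=-u
        out[q]=(np.array([x,y]),np.arctan2(u[1],u[0]),max(w,h),min(w,h),(o-[x,y])@u)
    return out
E
python3 - <<'E'
from h import *
c=cam("top"); im=c["img"]
for k,v in shoes(c).items(): print(k,np.round(v[0],1),"yaw %.3f L %.1f W %.1f op %.1f"%v[1:])
hs=cv2.cvtColor(im,cv2.COLOR_RGB2HSV).astype(int); H,S,V=[hs[...,i] for i in range(3)]
def comps(m,roi,z,lo):
    t=np.zeros(m.shape,np.uint8); t[roi[0]:roi[1],roi[2]:roi[3]]=m[roi[0]:roi[1],roi[2]:roi[3]]
    for ct in cv2.findContours(t,cv2.RETR_EXTERNAL,cv2.CHAIN_APPROX_NONE)[0]:
        if cv2.contourArea(ct)<lo: continue
        P=(ray(c,ct.reshape(-1,2),z)[:,:2]*1e3).astype(np.float32); r=cv2.minAreaRect(P)
        print(z,np.round(r[0],1),np.round(r[1],1),round(r[2],2),np.round(cv2.boxPoints(r)).tolist())
cal=(170,262,90,162)
print("whole cal");comps(fg(im)>0,cal,0.014,200)
print("beam");comps((S<30)&(V>180),cal,0.014,60)
print("bluejaw");comps((H>100)&(H<125)&(S>90),cal,0.024,60)
print("heel");comps((V<70)&(S<120),cal,0.058,20)
print("tray");comps(fg(im)>0,(140,195,160,280),0.02,1000)
E
```

```text
green [ 571.6 -380.9] yaw 1.894 L 117.1 W 49.6 op -5.4
red [458.3 -90.7] yaw -0.672 L 110.8 W 47.5 op -19.9
blue [ 438.9 -235.8] yaw 2.680 L 109.0 W 53.2 op -12.7
white [438.  60.] yaw 1.897 L 117.1 W 49.2 op -17.9
yellow [ 419.8 -363.5] yaw -0.910 L 103.8 W 51.4 op -17.4
whole cal
0.014 [484.6 311.9] [306.6  78.5] 37.66 [[339.0, 249.0], [387.0, 187.0], [630.0, 375.0], [582.0, 437.0]]
beam
0.014 [421.3 257.9] [97.5 60.8] 37.67 [[364.0, 252.0], [401.0, 204.0], [478.0, 264.0], [441.0, 312.0]]
0.014 [558.6 364.5] [120.2  59.9] 37.57 [[493.0, 352.0], [529.0, 304.0], [624.0, 377.0], [588.0, 425.0]]
bluejaw
0.024 [486.6 309.1] [59.2 72.5] 35.38 [[441.0, 322.0], [483.0, 262.0], [532.0, 297.0], [490.0, 356.0]]
heel
0.058 [375.4 216.1] [21.7 64.8] 36.93 [[347.0, 235.0], [386.0, 184.0], [404.0, 197.0], [365.0, 249.0]]
tray
0.02 [662.1  -5.3] [145.7 376.6] 0.91 [[586.0, 182.0], [592.0, -195.0], [738.0, -192.0], [732.0, 184.0]]
```

```bash
cat >> h.py <<'E'
TH=np.radians(37.7); U=np.array([np.cos(TH),np.sin(TH)]); V_=np.array([-U[1],U[0]]); C0=np.array([487.2,309.5])
def cal(p): d=np.asarray(p)[...,:2]-C0; return np.round(np.stack([d@U,d@V_],-1),1)
def now():
    o=sensors.get_obs(); m=R.from_quat(o["tool_rot"]).as_matrix(); return np.array(o["position"])*1e3,np.arctan2(m[1,0],m[0,0]),o
def plan(*wps):
    """wps: (x,y,z mm, psi); prints the tool-axes shift (before turning) and turn for each leg"""
    p,s,o=now(); print("now",np.round(p,1),"psi %.3f t %.1f"%(s,o["time"]),"F",np.round(o["ft_force"],1),"w %.1f g %.1f"%(o["grip_width"]*1e3,o["grip_force"]))
    for x,y,z,t in wps:
        d=np.array([x,y,z])-p; dx=d[0]*np.cos(s)+d[1]*np.sin(s); dy=d[0]*np.sin(s)-d[1]*np.cos(s)
        print(" shift [%.1f %.1f %.1f] turn z %.3f  (rows>=%d, turn rows>=%d)"%(dx,dy,-d[2],s-t,np.ceil(np.abs([dx,dy,d[2],np.linalg.norm(d)]).max()/41.5),np.ceil(abs(s-t)/.124)))
        p,s=np.array([x,y,z]),t
E
python3 - <<'E'
from h import *
c=cam("side"); im=c["img"]; hs=cv2.cvtColor(im,cv2.COLOR_RGB2HSV).astype(int); H,S,V=[hs[...,i] for i in range(3)]
t=np.zeros(im.shape[:2],np.uint8); t[300:352,150:280]=((S<30)&(V>150))[300:352,150:280]
for ct in cv2.findContours(t,cv2.RETR_EXTERNAL,cv2.CHAIN_APPROX_NONE)[0]:
    if cv2.contourArea(ct)<60: continue
    q=cv2.approxPolyDP(ct,4,True).reshape(-1,2); P=ray(c,q,.014)[:,:2]*1e3
    print(q.tolist(),cal(P).tolist())
p=list(C0-80*U)
plan((400,-300,200,.464),(*p,150,.658),(*p,48,.658))
# bystander scent, pockets
E
```

```text
[[207, 320], [164, 328], [165, 346], [210, 337]] [[27.9, -22.8], [147.3, -25.6], [149.7, 29.8], [28.5, 31.4]]
[[263, 309], [230, 314], [232, 329], [266, 325]] [[-132.3, -19.9], [-38.2, -26.5], [-34.0, 21.6], [-127.3, 32.2]]
now [ 279.5 -558.6  244.1] psi 0.464 t 0.2 F [-0.3 -0.2  0.2] w 87.5 g 0.0
 shift [223.5 -177.4 44.1] turn z -0.000  (rows>=7, turn rows>=1)
 shift [272.2 -490.6 50.0] turn z -0.194  (rows>=14, turn rows>=2)
 shift [0.0 0.0 102.0] turn z 0.000  (rows>=3, turn rows>=0)
```

Call:
drive_tool([
  [[28,-22,6,0,0,0],[28,-22,6,0,0,0],[28,-22,6,0,0,0],[28,-22,6,0,0,0],[28,-22,6,0,0,0],[28,-22,6,0,0,0],[28,-23,4,0,0,0],[27,-22,4,0,0,0]],
], gripper=0)

```text
time: 0.92
position: [0.4002, -0.2991, 0.2003]
tool_rot: [0.973, 0.23, -0.0, -0.0]
ft_force: [-0.3, -0.8, -0.6]
grip_width: 0.0414
grip_force: 0.0
```

Call:
drive_tool([
  [[17,-31,3,0,0,0],[17,-31,3,0,0,0],[17,-31,3,0,0,0],[17,-31,3,0,0,0],[17,-31,3,0,0,0],[17,-31,3,0,0,0],[17,-31,3,0,0,0],[17,-31,3,0,0,0]],
])

```text
time: 1.58
position: [0.4105, -0.0167, 0.1766]
tool_rot: [0.973, 0.23, 0.0, 0.0]
ft_force: [-0.4, -1.2, 0.3]
grip_width: 0.0008
grip_force: 0.0
```

Call:
drive_tool([
  [[17,-31,3,0,0,0],[17,-31,3,0,0,0],[17,-31,3,0,0,0],[17,-30,3,0,0,0],[17,-30,3,0,0,0],[17,-30,3,0,0,0],[17,-30,3,0,0,0],[17,-30,3,0,0,0]],
])

```text
time: 2.25
position: [0.4234, 0.2619, 0.1525]
tool_rot: [0.973, 0.23, 0.0, 0.0]
ft_force: [0.5, -0.6, 0.4]
grip_width: 0.0007
grip_force: 0.0
```

Call:
drive_tool([
  [[0,0,0,0,0,-0.097],[0,0,0,0,0,-0.097],[0,0,0,0,0,0],[0,0,0,0,0,0]],
])

```text
time: 2.58
position: [0.4234, 0.2601, 0.1525]
tool_rot: [0.947, 0.322, -0.0, 0.0]
ft_force: [-0.9, -0.5, -0.4]
grip_width: 0.0009
grip_force: 0.0
```

```bash
python3 - <<'E'
from h import *
p=list(C0-80*U)
plan((*p,48,.658))
E
```

```text
now [423.4 260.1 152.5] psi 0.656 t 2.6 F [-0.9 -0.5 -0.4] w 0.9 g 0.0
 shift [0.7 -0.1 104.5] turn z -0.002  (rows>=3, turn rows>=1)
```

Call:
drive_tool([
  [[0,0,30,0,0,0],[0,0,30,0,0,0],[0,0,25,0,0,0],[0,0,14,0,0,0],[0,0,5,0,0,0],[0,0,0,0,0,0]],
])

```text
time: 3.08
position: [0.4231, 0.2592, 0.0475]
tool_rot: [0.947, 0.322, -0.001, -0.0]
ft_force: [-0.8, 0.0, 0.1]
grip_width: 0.0004
grip_force: 0.0
```

Call:
drive_tool([
  [[10,0,0,0,0,0],[10,0,0,0,0,0],[10,0,0,0,0,0],[5,0,0,0,0,0],[6,0,0,0,0,0],[6,0,0,0,0,0],[6,0,0,0,0,0],[6,0,0,0,0,0]],
])

```text
time: 3.75
position: [0.47, 0.296, 0.0488]
tool_rot: [0.946, 0.323, -0.001, 0.0]
ft_force: [-1.4, -1.3, 1.0]
grip_width: 0.0004
grip_force: 0.9
```

Call:
drive_tool([
  [[6,0,0,0,0,0],[6,0,0,0,0,0],[6,0,0,0,0,0],[6,0,0,0,0,0],[4,0,0,0,0,0],[2,0,0,0,0,0],[1,0,0,0,0,0],[0,0,0,0,0,0]],
])

```text
time: 4.42
position: [0.495, 0.3152, 0.0485]
tool_rot: [0.946, 0.323, 0.0, -0.0]
ft_force: [0.5, 0.2, -0.4]
grip_width: 0.0005
grip_force: 0.2
```

Call:
drive_tool([
  [[-8,0,0,0,0,0],[-15,0,0,0,0,0],[-10,0,-30,0,0,0],[0,0,-35,0,0,0],[0,0,-35,0,0,0],[0,0,-35,0,0,0],[0,0,0,0,0,0],[0,0,0,0,0,0]],
])

```text
time: 5.08
position: [0.4698, 0.2951, 0.186]
tool_rot: [0.946, 0.323, 0.003, -0.0]
ft_force: [-0.2, -0.5, -0.7]
grip_width: 0.0006
grip_force: 0.0
```

```bash
python3 - <<'E'
from h import *
c=cam("top"); save(c,"top1.png"); cs=cam("side"); save(cs,"side1.png")
for k,v in shoes(c).items(): print(k,np.round(v[0],1),"yaw %.3f L %.1f W %.1f op %.1f"%v[1:])
x,y=458.3,-90.7
plan((x,y,150,.656),(x,y,150,-.672),(x,y,32,-.672))
E
```

```text
green [ 571.6 -380.9] yaw 1.894 L 117.0 W 49.6 op -11.1
red [457.8 -91.4] yaw -0.640 L 110.8 W 48.0 op -20.0
blue [ 438.9 -235.8] yaw 2.680 L 109.0 W 53.2 op -15.2
white [437.6  59.8] yaw 1.881 L 116.9 W 49.3 op -17.2
yellow [ 419.8 -363.5] yaw -0.910 L 103.8 W 51.4 op -17.4
now [467.7 294.3 183. ] psi 0.658 t 5.2 F [-1.1 -0.1 -0.7] w 0.3 g 0.0
 shift [-242.8 299.0 33.0] turn z 0.002  (rows>=10, turn rows>=1)
 shift [0.0 0.0 -0.0] turn z 1.328  (rows>=0, turn rows>=11)
 shift [0.0 -0.0 118.0] turn z 0.000  (rows>=3, turn rows>=0)
```

View pics/side1.png

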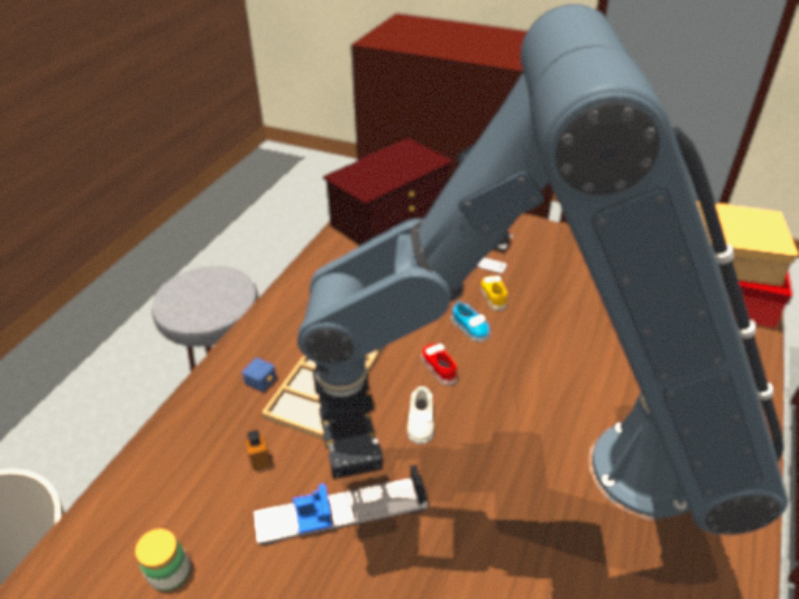

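The blue jaw has slid well open: it is now at (315,510) and square to the beam. Next is the red shoe.

Call:
drive_tool([
  [[-24,30,4,0,0,0],[-24,30,4,0,0,0],[-24,30,4,0,0,0],[-24,30,4,0,0,0],[-24,30,3,0,0,0],[-24,30,3,0,0,0],[-24,30,3,0,0,0],[-25,30,3,0,0,0]],
], gripper=100)

```text
time: 5.85
position: [0.4609, -0.0146, 0.1537]
tool_rot: [0.946, 0.323, -0.002, -0.001]
ft_force: [0.3, 0.2, 0.5]
grip_width: 0.0455
grip_force: 0.0
```

Call:
drive_tool([
  [[-25,30,3,0,0,0],[-25,29,2,0,0,0],[0,0,0,0,0,0.12],[0,0,0,0,0,0.12],[0,0,0,0,0,0.12],[0,0,0,0,0,0.12],[0,0,0,0,0,0.12],[0,0,0,0,0,0.12]],
])

```text
time: 6.52
position: [0.4576, -0.09, 0.1487]
tool_rot: [0.999, -0.034, -0.002, -0.001]
ft_force: [0.4, -0.5, -0.4]
grip_width: 0.0864
grip_force: 0.0
```

Call:
drive_tool([
  [[0,0,0,0,0,0.12],[0,0,0,0,0,0.12],[0,0,0,0,0,0.12],[0,0,0,0,0,0.12],[0,0,0,0,0,0.115],[0,0,0,0,0,0],[0,0,0,0,0,0]],
])

```text
time: 7.1
position: [0.458, -0.09, 0.1492]
tool_rot: [0.947, -0.321, -0.002, -0.0]
ft_force: [-0.0, -0.4, 0.1]
grip_width: 0.0868
grip_force: 0.0
```

```bash
python3 - <<'E'
from h import *
x,y=458,-91
plan((x,y,32,-.656))
E
```

```text
now [458.  -90.  149.2] psi -0.654 t 7.1 F [-0.  -0.4  0.1] w 86.8 g 0.0
 shift [0.6 0.8 117.2] turn z 0.002  (rows>=3, turn rows>=1)
```

Call:
drive_tool([
  [[0,0,35,0,0,0],[0,0,35,0,0,0],[0,0,25,0,0,0],[0,0,15,0,0,0],[0,0,7,0,0,0],[0,0,0,0,0,0]],
])

```text
time: 7.6
position: [0.4579, -0.0899, 0.0318]
tool_rot: [0.947, -0.322, -0.002, -0.0]
ft_force: [-0.3, 0.1, 1.0]
grip_width: 0.0871
grip_force: 0.0
```

Call:
drive_tool([
  [[0,0,0,0,0,0],[0,0,0,0,0,0],[0,0,0,0,0,0],[0,0,0,0,0,0],[0,0,0,0,0,0],[0,0,0,0,0,0],[0,0,0,0,0,0],[0,0,0,0,0,0]],
], gripper=0, squeeze=25)

```text
time: 8.27
position: [0.4593, -0.0905, 0.0339]
tool_rot: [0.947, -0.323, 0.0, 0.0]
ft_force: [0.3, -0.4, 2.5]
grip_width: 0.0458
grip_force: 25.0
```

```bash
python3 - <<'E'
from h import *
# heel face x_cal -135; origin of shoe 56+11 ahead
p=C0+(-135+67)*U
x,y=458,-91
plan((x,y,130,-.655),(*p,130,-.655),(*p,130,.658),(*p,46+1.5,.658))
E
```

```text
now [459.3 -90.5  33.9] psi -0.657 t 8.3 F [ 0.3 -0.4  2.5] w 45.8 g 25.0
 shift [-0.7 1.2 -96.1] turn z -0.002  (rows>=3, turn rows>=1)
 shift [-238.1 -269.7 -0.0] turn z 0.000  (rows>=9, turn rows>=0)
 shift [0.0 -0.0 -0.0] turn z -1.313  (rows>=0, turn rows>=11)
 shift [0.0 0.0 82.5] turn z 0.000  (rows>=2, turn rows>=0)
```

Call:
drive_tool([
  [[0,0,-20,0,0,0],[0,0,-40,0,0,0],[0,0,-36,0,0,0],[-20,-23,0,0,0,0],[-26,-29,0,0,0,0],[-26,-29,0,0,0,0],[-26,-29,0,0,0,0],[-26,-29,0,0,0,0]],
])

```text
time: 8.93
position: [0.4452, 0.0969, 0.1296]
tool_rot: [0.946, -0.323, -0.0, 0.0]
ft_force: [1.0, 0.8, -0.5]
grip_width: 0.0459
grip_force: 25.0
```

Call:
drive_tool([
  [[-26,-29,0,0,0,0],[-26,-29,0,0,0,0],[-26,-29,0,0,0,0],[-20,-23,0,0,0,0],[-16,-21,0,0,0,0],[0,0,0,0,0,-0.11],[0,0,0,0,0,-0.11],[0,0,0,0,0,-0.11]],
])

```text
time: 9.6
position: [0.4349, 0.2695, 0.1292]
tool_rot: [0.987, -0.159, -0.0, 0.0]
ft_force: [1.1, -0.2, -0.7]
grip_width: 0.0461
grip_force: 25.0
```

Call:
drive_tool([
  [[0,0,0,0,0,-0.11],[0,0,0,0,0,-0.11],[0,0,0,0,0,-0.11],[0,0,0,0,0,-0.11],[0,0,0,0,0,-0.11],[0,0,0,0,0,-0.11],[0,0,0,0,0,-0.11],[0,0,0,0,0,-0.11]],
])

```text
time: 10.27
position: [0.4352, 0.2686, 0.1293]
tool_rot: [0.961, 0.276, -0.0, 0.0]
ft_force: [0.5, -0.0, -0.6]
grip_width: 0.0462
grip_force: 25.0
```

Call:
drive_tool([
  [[0,0,0,0,0,-0.105],[0,0,0,0,0,0],[0,0,0,0,0,0],[0,0,0,0,0,0]],
])

```text
time: 10.6
position: [0.4354, 0.2687, 0.1294]
tool_rot: [0.947, 0.322, -0.0, -0.0]
ft_force: [0.8, -0.3, -1.6]
grip_width: 0.0464
grip_force: 2.5
```

```bash
python3 - <<'E'
from h import *
c=cam("side"); d=c["img"][230:360,150:320]; cv2.imwrite("pics/s2.png",cv2.resize(d[:,:,::-1],None,fx=4,fy=4))
p=C0+(-135+67)*U
plan((*p,46+1.5,.658))
E
```

```text
now [435.5 268.7 129.5] psi 0.656 t 10.7 F [ 0.4  0.7 -0.7] w 45.9 g 25.0
 shift [-2.2 -0.6 82.0] turn z -0.002  (rows>=2, turn rows>=1)
```

View pics/s2.png

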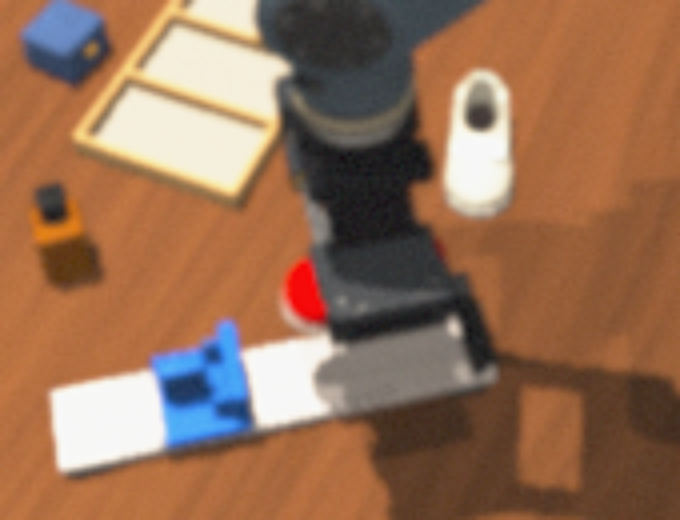

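The grip slackened at 10.6 s and then came back to 25 N. The red toe shows at crop (300,295). I'll compare that with where the toe should project.

```bash
python3 - <<'E'
from h import *
c=cam("side"); p,s,o=now(); u=np.r_[np.cos(s),np.sin(s),0]; v=np.r_[-u[1],u[0],0]
for dz in (97,85):
  b=np.r_[p[:2],dz]
  P=[b+56*u,b+50*u+14*v,b+50*u-14*v,b+31*u+25*v,b+40*u+[0,0,24],b-56*u]
  print(dz,np.round((proj(c,np.array(P)/1e3)-[150,230])*4).tolist())
im=c["img"]; hs=cv2.cvtColor(im,cv2.COLOR_RGB2HSV).astype(int)
m=((hs[...,0]<4)|(hs[...,0]>174))&(hs[...,1]>170)&(hs[...,2]>120); m[:, :200]=0; m[:270]=0;m[330:]=0;m[:,300:]=0
v_,u_=np.nonzero(m); print((u_.min()-150)*4,(u_.max()-150)*4,(v_.min()-230)*4,(v_.max()-230)*4,m.sum())
E
```

```text
97 [[279.0, 308.0], [292.0, 324.0], [284.0, 288.0], [324.0, 332.0], [301.0, 282.0], [445.0, 273.0]]
85 [[280.0, 318.0], [293.0, 334.0], [285.0, 299.0], [325.0, 342.0], [302.0, 292.0], [445.0, 284.0]]
284 324 260 320 102
```

Call:
drive_tool([
  [[-2,0,25,0,0,0],[0,0,25,0,0,0],[0,0,15,0,0,0],[0,0,8,0,0,0],[0,0,4,0,0,0],[0,0,3,0,0,0],[0,0,0,0,0,0],[0,0,0,0,0,0]],
])

```text
time: 11.37
position: [0.4346, 0.2677, 0.0502]
tool_rot: [0.946, 0.323, 0.001, -0.0]
ft_force: [-0.6, 0.2, -0.6]
grip_width: 0.0462
grip_force: 25.0
```

Call:
drive_tool([
  [[0,0,1,0,0,0],[0,0,1,0,0,0],[0,0,0,0,0,0],[0,0,0,0,0,0]],
])

```text
time: 11.7
position: [0.4342, 0.2676, 0.0479]
tool_rot: [0.946, 0.323, 0.0, -0.0]
ft_force: [-0.0, -0.8, 0.8]
grip_width: 0.046
grip_force: 25.0
```

```bash
python3 - <<'E'
from h import *
plan()
c=cam("side"); d=c["img"][250:380,150:320]; cv2.imwrite("pics/s3.png",cv2.resize(d[:,:,::-1],None,fx=4,fy=4))
E
```

```text
now [434.2 267.6  47.9] psi 0.658 t 11.7 F [-0.  -0.8  0.8] w 46.0 g 25.0
```

View pics/s3.png

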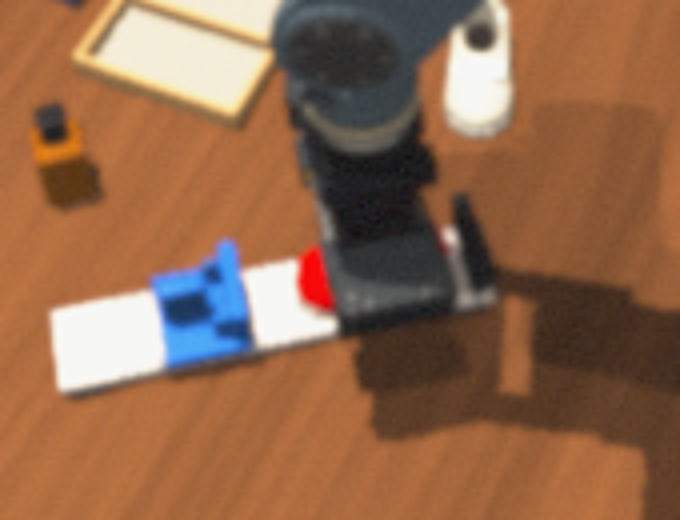

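The shoe is over the beam with its toe end at (305,280) and some room before the jaw. I'll release it.

Call:
drive_tool([
  [[0,0,1,0,0,0],[0,0,0,0,0,0],[0,0,0,0,0,0]],
])

```text
time: 12.0
position: [0.4343, 0.2676, 0.0479]
tool_rot: [0.946, 0.323, 0.001, -0.0]
ft_force: [-1.9, -1.1, 9.8]
grip_width: 0.046
grip_force: 25.0
```

Call:
drive_tool([
  [[0,0,0,0,0,0],[0,0,0,0,0,0],[0,0,0,0,0,0],[0,0,-10,0,0,0],[0,0,-30,0,0,0],[0,0,-40,0,0,0],[0,0,-40,0,0,0],[0,0,0,0,0,0]],
], gripper=75)

```text
time: 12.67
position: [0.4382, 0.2692, 0.1735]
tool_rot: [0.946, 0.323, 0.007, -0.0]
ft_force: [1.5, 0.3, -0.4]
grip_width: 0.0653
grip_force: 0.0
```

Call:
drive_tool([
  [[30,0,0,0,0,0],[40,0,0,0,0,0],[40,0,0,0,0,0],[40,0,0,0,0,0],[20,0,0,0,0,0],[0,0,0,0,0,0],[0,0,0,0,0,0]],
], gripper=0)

```text
time: 13.25
position: [0.5684, 0.3716, 0.1658]
tool_rot: [0.946, 0.323, -0.001, 0.0]
ft_force: [-0.9, 0.9, 0.2]
grip_width: 0.0263
grip_force: 0.0
```

```bash
python3 - <<'E'
from h import *
plan()
c=cam("top"); im=c["img"]; t=cam("side")["img"]
cv2.imwrite("pics/s4.png",cv2.hconcat([cv2.resize(im[170:262,90:190][:,:,::-1],(400,368)),cv2.resize(t[280:372,160:260][:,:,::-1],(400,368))]))
# known red shoe: mask
for k,v in shoes(c).items(): print(k,np.round(v[0],1),"yaw %.3f L %.1f W %.1f"%v[1:4])
hs=cv2.cvtColor(im,cv2.COLOR_RGB2HSV).astype(int)
m=COL["red"](hs[...,0],hs[...,1],hs[...,2]); m[:,175:]=0; m[:,:90]=0
v_,u_=np.nonzero(m); q=cal(ray(c,np.c_[u_,v_],.035)*1e3); print(m.sum(), q.min(0),q.max(0))
E
```

```text
now [568.4 371.6 165.8] psi 0.658 t 13.2 F [-0.9  0.9  0.2] w 26.3 g 0.0
green [ 571.6 -380.9] yaw 1.894 L 117.0 W 49.6
blue [ 438.9 -235.8] yaw 2.680 L 109.0 W 53.2
white [437.5  59.8] yaw 1.897 L 117.1 W 50.3
yellow [ 421.8 -361.9] yaw -0.991 L 104.4 W 52.2
223 [-119.5  -25.6] [-19.4  24. ]
```

View pics/s4.png

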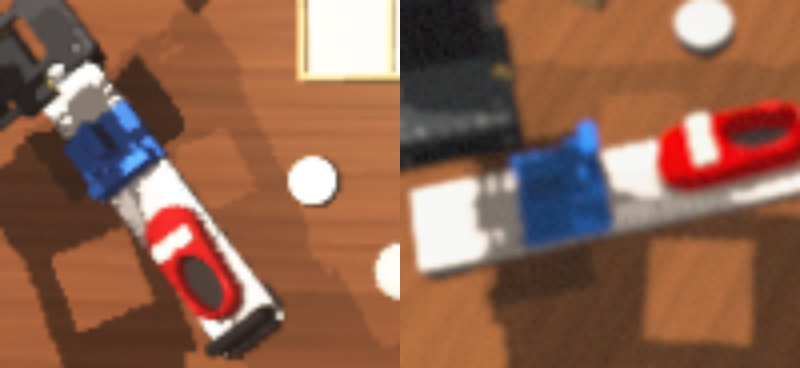

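```bash
cat >> h.py <<'E'
def redcal(c,z=.030):
    hs=cv2.cvtColor(c["img"],cv2.COLOR_RGB2HSV).astype(int); m=COL["red"](hs[...,0],hs[...,1],hs[...,2]); m[:,175:]=0; m[:,:90]=0; m[:150]=0
    v_,u_=np.nonzero(m); P=cal(ray(c,np.c_[u_,v_],z)*1e3).astype(np.float32)
    h=cv2.convexHull(P); r=cv2.minAreaRect(h); M=cv2.moments(h); e=cv2.fitEllipse(h)
    th=.5*np.arctan2(2*M["mu11"],M["mu20"]-M["mu02"])
    print("red in cal frame: rect",np.round(r[0],1),np.round(r[1],1),round(r[2],1),"centroid",round(M["m10"]/M["m00"],1),round(M["m01"]/M["m00"],1),"axis deg %.1f"%np.degrees(th),"x %.1f..%.1f"%(P[:,0].min(),P[:,0].max()))
def jawcal(c):
    hs=cv2.cvtColor(c["img"],cv2.COLOR_RGB2HSV).astype(int); m=(hs[...,0]>100)&(hs[...,0]<125)&(hs[...,1]>90)&(hs[...,2]>60); m[:,162:]=0; m[:,:90]=0; m[:165]=0;m[262:]=0
    v_,u_=np.nonzero(m); P=cal(ray(c,np.c_[u_,v_],.024)*1e3).astype(np.float32); r=cv2.minAreaRect(cv2.convexHull(P))
    print("jaw:",np.round(r[0],1),np.round(r[1],1),round(r[2],1),"x %.1f..%.1f"%(P[:,0].min(),P[:,0].max()))
E
python3 - <<'E'
from h import *
c=cam("top"); redcal(c); jawcal(c)
s=cam("side"); im=s["img"]; hs=cv2.cvtColor(im,cv2.COLOR_RGB2HSV).astype(int)
m=COL["red"](hs[...,0],hs[...,1],hs[...,2]); m[:285]=0;m[350:]=0;m[:,300:]=0
v_,u_=np.nonzero(m)
for z in(.02,.035):
  h=cv2.convexHull(cal(ray(s,np.c_[u_,v_],z)*1e3).astype(np.float32)); print(z,cv2.minAreaRect(h))
E
```

```text
red in cal frame: rect [-68.5   1.6] [ 48.3 101.2] 85.1 centroid -68.3 0.7 axis deg -3.7 x -119.1..-18.6
jaw: [52.3  1.2] [63.  73.1] 0.5 x 20.6..83.7
0.02 ((-70.95213317871094, -8.10385513305664), (104.00275421142578, 51.28043746948242), 3.495626211166382)
0.035 ((-69.29212951660156, 1.3373661041259766), (102.45759582519531, 50.527984619140625), 3.420506477355957)
```

The shoe lies straight, its yaw is about -2° once parallax is allowed for, and its heel is about 11 mm from the jaw. Next I push the jaw from behind the fin.

```bash
python3 - <<'E'
from h import *
p,s,o=now(); print(cal(p)); q=C0+102*U; plan((*q,52,.658))
E
```

```text
[100.5  -0.5]
now [567.  370.5 166.3] psi 0.658 t 13.4 F [-0.2  0.1  0.4] w 10.6 g 0.0
 shift [1.5 -0.5 114.3] turn z -0.000  (rows>=3, turn rows>=1)
```

Call:
drive_tool([
  [[2,0,30,0,0,0],[0,0,30,0,0,0],[0,0,30,0,0,0],[0,0,16,0,0,0],[0,0,8,0,0,0],[0,0,0,0,0,0],[0,0,0,0,0,0]],
])

```text
time: 14.03
position: [0.5702, 0.3726, 0.0532]
tool_rot: [0.946, 0.323, 0.0, -0.0]
ft_force: [-0.6, 0.6, 0.4]
grip_width: 0.0004
grip_force: 0.0
```

Call:
drive_tool([
  [[-6,0,0,0,0,0],[-6,0,0,0,0,0],[-4,0,0,0,0,0],[-4,0,0,0,0,0],[-4,0,0,0,0,0],[-4,0,0,0,0,0],[-3,0,0,0,0,0],[-3,0,0,0,0,0]],
])

```text
time: 14.7
position: [0.5434, 0.3519, 0.0528]
tool_rot: [0.946, 0.323, 0.0, -0.0]
ft_force: [0.6, 0.6, 1.4]
grip_width: 0.0003
grip_force: 0.8
```

Call:
drive_tool([
  [[-3,0,0,0,0,0],[-3,0,0,0,0,0],[-2,0,0,0,0,0],[0,0,0,0,0,0]],
])

```text
time: 15.03
position: [0.5362, 0.3465, 0.0523]
tool_rot: [0.946, 0.323, -0.001, 0.0]
ft_force: [0.4, 0.3, 0.6]
grip_width: 0.0006
grip_force: 0.3
```

```bash
python3 - <<'E'
from h import *
p,s,o=now(); print(cal(p),o["ft_force"][:2]@U,o["ft_force"][:2]@V_); plan(); c=cam("top"); jawcal(c); redcal(c)
E
```

```text
[61.4 -0.7] 0.5171443770636747 -0.000937972844839782
now [536.2 346.5  52.3] psi 0.658 t 15.0 F [0.4 0.3 0.6] w 0.6 g 0.3
jaw: [21.   0.2] [52.4 71.6] 0.3 x -5.3..47.3
red in cal frame: rect [-66.5   2.6] [ 47.9 101.3] 82.4 centroid -67.0 1.1 axis deg -6.6 x -117.1..-16.5
```

Call:
drive_tool([
  [[-2,0,0,0,0,0],[-2,0,0,0,0,0],[-2,0,0,0,0,0],[-2,0,0,0,0,0],[-1.5,0,0,0,0,0],[-1.5,0,0,0,0,0],[-1,0,0,0,0,0],[0,0,0,0,0,0]],
])

```text
time: 15.75
position: [0.5271, 0.3395, 0.0525]
tool_rot: [0.946, 0.323, -0.0, 0.0]
ft_force: [0.3, 0.5, -0.7]
grip_width: 0.0006
grip_force: 0.6
```

```bash
python3 - <<'E'
from h import *
p,s,o=now(); print(cal(p),o["ft_force"][:2]@U,o["ft_force"][:2]@V_); plan(); c=cam("top"); jawcal(c); redcal(c)
E
```

```text
[49.9 -0.7] 0.5008144664706731 0.22453929880450668
now [527.1 339.5  52.5] psi 0.658 t 15.8 F [ 0.3  0.5 -0.7] w 0.6 g 0.6
jaw: [9.1 0.3] [72.2 51.3] 89.7 x -16.7..34.6
red in cal frame: rect [-71.8  -0.6] [100.6  49.2] 1.5 centroid -71.4 1.4 axis deg -5.1 x -122.4..-21.3
```

Call:
drive_tool([
  [[-1,0,0,0,0,0],[-1,0,0,0,0,0],[-1,0,0,0,0,0],[-0.5,0,0,0,0,0],[0,0,0,0,0,0]],
])

```text
time: 16.22
position: [0.525, 0.3377, 0.0526]
tool_rot: [0.946, 0.323, 0.0, -0.0]
ft_force: [2.0, 1.4, -1.6]
grip_width: 0.0006
grip_force: 1.3
```

Call:
drive_tool([
  [[-0.5,0,0,0,0,0],[-0.5,0,0,0,0,0],[-0.5,0,0,0,0,0],[0,0,0,0,0,0]],
])

```text
time: 16.55
position: [0.525, 0.3375, 0.0529]
tool_rot: [0.946, 0.323, 0.002, -0.0]
ft_force: [4.3, 4.0, -3.2]
grip_width: 0.0004
grip_force: 2.8
```

```bash
python3 - <<'E'
from h import *
p,s,o=now(); print(cal(p),o["ft_force"][:2]@U,o["ft_force"][:2]@V_); plan(); c=cam("top"); jawcal(c); redcal(c)
E
```

```text
[47. -1.] 5.848558559856661 0.5537744309610602
now [525.  337.5  52.9] psi 0.657 t 16.6 F [ 4.3  4.  -3.2] w 0.4 g 2.8
jaw: [6.1 0.4] [51.3 72.3] 0.3 x -19.4..31.9
red in cal frame: rect [-74.2  -0.3] [ 46.5 100.8] 88.5 centroid -74.6 1.2 axis deg -5.8 x -124.4..-23.9
```

```bash
python3 - <<'E'
from h import *
c=cam("top"); im=c["img"]; t=cam("side")["img"]
cv2.imwrite("pics/s5.png",cv2.hconcat([cv2.resize(im[195:262,105:175][:,:,::-1],(400,383),interpolation=2),cv2.resize(t[295:345,200:275][:,:,::-1],(400,267),interpolation=2)[[*range(267)]+[266]*116]]))
E
```

```text
(no output)
```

View pics/s5.png

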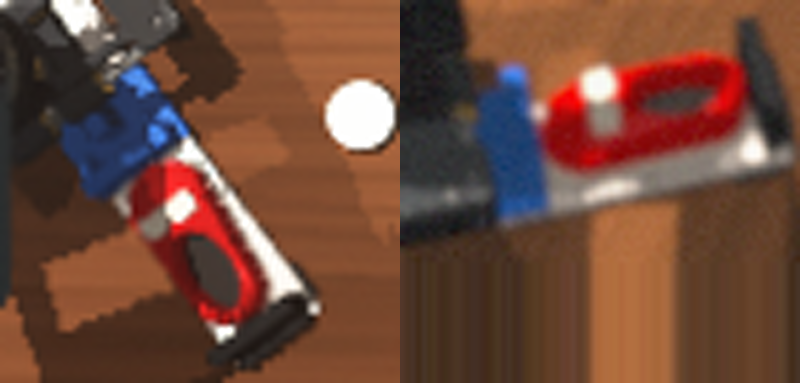

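The red shoe is held between both jaws: its toe meets the blue jaw at (545,130) and its heel meets the black jaw at (748,90). I'll hold briefly, then back off.

Call:
drive_tool([
  [[-0.5,0,0,0,0,0],[0,0,0,0,0,0],[0,0,0,0,0,0],[0,0,0,0,0,0],[0,0,0,0,0,0]],
])

```text
time: 17.12
position: [0.5249, 0.3374, 0.0529]
tool_rot: [0.946, 0.323, 0.002, -0.0]
ft_force: [4.2, 5.1, -3.0]
grip_width: 0.0002
grip_force: 3.1
```

Call:
drive_tool([
  [[1.5,0,0,0,0,0],[3,0,0,0,0,0],[12,0,0,0,0,0],[15,0,-10,0,0,0],[0,0,-30,0,0,0],[0,0,-40,0,0,0],[0,0,-20,0,0,0],[0,0,0,0,0,0]],
], gripper=80)

```text
time: 17.78
position: [0.5498, 0.3563, 0.1578]
tool_rot: [0.946, 0.323, 0.003, -0.0]
ft_force: [0.2, -0.5, 0.5]
grip_width: 0.046
grip_force: 0.0
```

```bash
python3 - <<'E'
from h import *
p,s,o=now(); print(cal(p)); q=C0-73*U; plan((*q,155,.64),(*q,55,.64)); c=cam("top"); jawcal(c); redcal(c)
E
```

```text
[78.1 -1.2]
now [549.8 356.3 157.8] psi 0.658 t 17.8 F [ 0.2 -0.5  0.5] w 46.0 g 0.0
 shift [-151.1 -1.2 2.8] turn z 0.018  (rows>=4, turn rows>=1)
 shift [0.0 0.0 100.0] turn z 0.000  (rows>=3, turn rows>=0)
jaw: [10.4  0.3] [72.6 61.4] 87.2 x -19.4..41.6
red in cal frame: rect [-74.1   1.6] [ 48.4 104.9] 84.8 centroid -75.9 0.6 axis deg -5.4 x -126.5..-21.8
```

Call:
drive_tool([
  [[-35,0,1,0,0,0.03],[-40,-1,1,0,0,0],[-40,0,1,0,0,0],[-26,0,0,0,0,0],[-10,0,0,0,0,0],[0,0,0,0,0,0],[0,0,0,0,0,0]],
])

```text
time: 18.42
position: [0.4264, 0.267, 0.1491]
tool_rot: [0.951, 0.309, -0.0, -0.0]
ft_force: [0.7, -1.0, 0.4]
grip_width: 0.0695
grip_force: 0.0
```

```bash
python3 - <<'E'
from h import *
p,s,o=now(); print(cal(p)); q=C0-73*U; plan((*q,54.5,.628)); c=cam("top"); 
for k,v in shoes(c).items(): print(k,np.round(v[0],1),"yaw %.3f L %.1f W %.1f"%v[1:4])
E
```

```text
[-74.2   3.6]
now [426.4 267.  149.1] psi 0.627 t 18.4 F [ 0.7 -1.   0.4] w 69.5 g 0.0
 shift [1.3 3.5 94.6] turn z -0.001  (rows>=3, turn rows>=1)
green [ 571.6 -380.9] yaw 1.894 L 117.0 W 49.6
blue [ 438.9 -235.8] yaw 2.680 L 109.0 W 53.2
white [438.  60.] yaw 1.897 L 117.1 W 49.2
yellow [ 419.8 -363.5] yaw -0.910 L 103.8 W 51.4
```

Call:
drive_tool([
  [[1,3,30,0,0,0],[0,0,30,0,0,0],[0,0,20,0,0,0],[0,0,10,0,0,0],[0,0,4.5,0,0,0],[0,0,0,0,0,0],[0,0,0,0,0,0]],
])

```text
time: 19.05
position: [0.4295, 0.2655, 0.0554]
tool_rot: [0.951, 0.309, 0.001, -0.0]
ft_force: [-0.6, -0.7, -0.9]
grip_width: 0.0696
grip_force: 0.0
```

Call:
drive_tool([
  [[0,0,0,0,0,0],[0,0,0,0,0,0],[0,0,0,0,0,0],[0,0,0,0,0,0],[0,0,0,0,0,0],[0,0,0,0,0,0]],
], gripper=0, squeeze=10)

```text
time: 19.55
position: [0.4287, 0.2651, 0.0556]
tool_rot: [0.951, 0.309, 0.001, 0.0]
ft_force: [0.0, -1.1, 4.3]
grip_width: 0.0457
grip_force: 10.0
```

Call:
drive_tool([
  [[0,0,0,0,0,0],[0,0,0,0,0,0],[0,0,0,0,0,0]],
], squeeze=30)

```text
time: 19.8
position: [0.4288, 0.2651, 0.0556]
tool_rot: [0.951, 0.309, 0.001, 0.0]
ft_force: [-0.1, -0.2, 6.8]
grip_width: 0.0456
grip_force: 30.0
```

Call:
drive_tool([
  [[0,0,-5,0,0,0],[0,0,-10,0,0,0],[0,0,-25,0,0,0],[0,0,-35,0,0,0],[0,0,-20,0,0,0],[0,0,0,0,0,0],[0,0,0,0,0,0]],
])

```text
time: 20.38
position: [0.4286, 0.2652, 0.1514]
tool_rot: [0.951, 0.309, 0.001, -0.0]
ft_force: [0.9, 0.1, -0.9]
grip_width: 0.0456
grip_force: 30.0
```

```bash
cat >> h.py <<'E'
def pocket(k): return np.array([662.1,-5.3])+(k-3)*74*np.array([-.016,1])
TY=.016
E
python3 - <<'E'
from h import *
p,s,o=now(); print(cal(p)); q=pocket(5); plan((*q,140,.628),(*q,140,TY),(*q,46,TY)); c=cam("top"); jawcal(c)
im=c["img"]; t=cam("side")["img"]
cv2.imwrite("pics/s6.png",cv2.hconcat([cv2.resize(im[130:262,90:290][:,:,::-1],(500,330),interpolation=2),cv2.resize(t[255:345,160:275][:,:,::-1],(300,235),interpolation=2)[[*range(235)]+[234]*95]]))
E
```

```text
[-73.5   0.7]
now [428.6 265.2 151.4] psi 0.628 t 20.4 F [ 0.9  0.1 -0.9] w 45.6 g 30.0
 shift [115.1 234.9 11.4] turn z -0.000  (rows>=7, turn rows>=1)
 shift [0.0 0.0 -0.0] turn z 0.612  (rows>=0, turn rows>=5)
 shift [0.0 0.0 94.0] turn z 0.000  (rows>=3, turn rows>=0)
jaw: [17.  -1.4] [70.5 47.4] 85.7 x -7.4..41.6
```

View pics/s6.png

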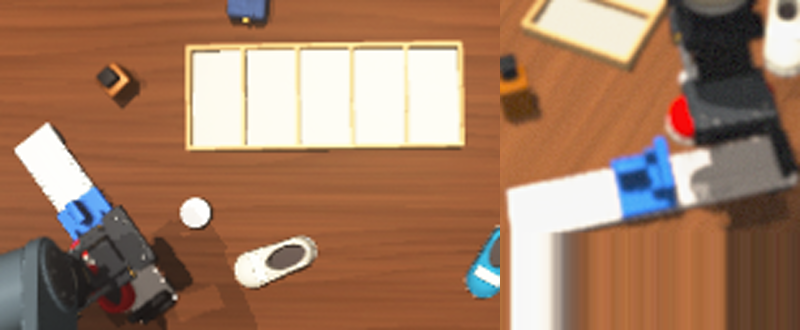

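The jaw stayed in place and the red shoe is held. It goes to pocket 5.

Call:
drive_tool([
  [[10,20,0,0,0,0],[15,32,2,0,0,0],[18,36,2,0,0,0],[18,36,2,0,0,0],[18,36,2,0,0,0],[18,36,2,0,0,0],[12,25,1,0,0,0],[6,14,0,0,0,0]],
])

```text
time: 21.15
position: [0.662, 0.1396, 0.1363]
tool_rot: [0.952, 0.307, -0.001, 0.0]
ft_force: [0.2, 1.1, -0.5]
grip_width: 0.0458
grip_force: 30.0
```

Call:
drive_tool([
  [[0,0,0,0,0,0.1],[0,0,0,0,0,0.12],[0,0,0,0,0,0.12],[0,0,0,0,0,0.12],[0,0,0,0,0,0.11],[0,0,0,0,0,0.042],[0,0,0,0,0,0],[0,0,0,0,0,0]],
])

```text
time: 21.82
position: [0.6583, 0.1422, 0.137]
tool_rot: [1.0, 0.009, -0.002, 0.0]
ft_force: [0.1, 0.2, -0.5]
grip_width: 0.0456
grip_force: 30.0
```

```bash
python3 - <<'E'
from h import *
q=pocket(5); plan((*q,47,TY))
E
```

```text
now [658.3 142.2 137. ] psi 0.017 t 21.8 F [ 0.1  0.2 -0.5] w 45.6 g 30.0
 shift [1.5 -0.4 90.0] turn z 0.001  (rows>=3, turn rows>=1)
```

Call:
drive_tool([
  [[2,0,30,0,0,0],[0,0,30,0,0,0],[0,0,17,0,0,0],[0,0,9,0,0,0],[0,0,4,0,0,0],[0,0,1,0,0,0],[0,0,0,0,0,0],[0,0,0,0,0,0]],
])

```text
time: 22.48
position: [0.6626, 0.1425, 0.0494]
tool_rot: [1.0, 0.008, 0.001, -0.0]
ft_force: [-0.2, 0.5, -0.4]
grip_width: 0.0459
grip_force: 30.0
```

Call:
drive_tool([
  [[0,0,0,0,0,0],[0,0,0,0,0,0],[0,0,0,0,0,0],[0,0,-5,0,0,0],[0,0,-20,0,0,0],[0,0,-35,0,0,0],[0,0,-35,0,0,0],[0,0,0,0,0,0]],
], gripper=65)

```text
time: 23.15
position: [0.6666, 0.1429, 0.1514]
tool_rot: [1.0, 0.008, 0.008, -0.0]
ft_force: [1.1, -0.8, 1.0]
grip_width: 0.0562
grip_force: 0.0
```

```bash
python3 - <<'E'
from h import *
c=cam("top")
for k,v in shoes(c).items(): print(k,np.round(v[0],1),"yaw %.3f L %.1f W %.1f"%v[1:4])
x,y=437.8,60; f=1.893
plan((x,y,135,f-np.pi),(x,y,40.5,f-np.pi)); print(now()[2]["q"])
E
```

```text
green [ 571.6 -380.9] yaw 1.892 L 117.1 W 49.5
blue [ 438.9 -235.8] yaw 2.680 L 109.0 W 53.2
white [437.1  59.6] yaw 1.867 L 116.8 W 51.2
yellow [ 421.8 -361.9] yaw -0.991 L 104.4 W 52.2
now [665.  142.7 148.6] psi 0.016 t 23.2 F [ 1.  -0.2 -0. ] w 56.9 g 0.0
 shift [-228.5 79.0 13.6] turn z 1.265  (rows>=6, turn rows>=11)
 shift [0.0 -0.0 94.5] turn z 0.000  (rows>=3, turn rows>=0)
[4.73941459e-02 7.04762521e-01 1.37332907e+00 3.86869866e-05
 1.05242386e+00 1.60225085e+00]
```

Call:
drive_tool([
  [[-20,7,0,0,0,0],[-32,11,0,0,0,0],[-38,13,3,0,0,0],[-38,13,3,0,0,0],[-38,13,3,0,0,0],[-32,11,3,0,0,0],[-20,7,2,0,0,0],[-10,4,0,0,0,-0.1]],
], gripper=100)

```text
time: 23.87
position: [0.4294, 0.0597, 0.1284]
tool_rot: [0.998, 0.058, -0.003, -0.001]
ft_force: [1.1, 0.4, 0.5]
grip_width: 0.0863
grip_force: 0.0
```

Call:
drive_tool([
  [[0,0,0,0,0,-0.12],[0,0,0,0,0,-0.12],[0,0,0,0,0,-0.12],[0,0,0,0,0,-0.12],[0,0,0,0,0,-0.12],[0,0,0,0,0,-0.12],[0,0,0,0,0,-0.12],[0,0,0,0,0,-0.12]],
])

```text
time: 24.53
position: [0.4343, 0.0599, 0.1288]
tool_rot: [0.857, 0.515, -0.0, -0.0]
ft_force: [0.5, 0.3, 0.7]
grip_width: 0.0869
grip_force: 0.0
```

Call:
drive_tool([
  [[0,0,0,0,0,-0.12],[0,0,0,0,0,-0.12],[0,0,0,0,0,-0.12],[0,0,0,0,0,-0.12],[0,0,0,0,0,-0.12],[0,0,0,0,0,-0.12],[0,0,0,0,0,-0.084],[0,0,0,0,0,0]],
])

```text
time: 25.2
position: [0.4343, 0.0599, 0.1288]
tool_rot: [0.589, 0.808, -0.0, -0.0]
ft_force: [-0.3, -0.4, -0.0]
grip_width: 0.0873
grip_force: 0.0
```

```bash
python3 - <<'E'
from h import *
c=cam("top"); im=c["img"]
t=cam("side")["img"]
cv2.imwrite("pics/s7.png",cv2.hconcat([cv2.resize(im[120:262,90:290][:,:,::-1],(500,355),interpolation=2),cv2.resize(t[180:300,160:275][:,:,::-1],(300,313),interpolation=2)[[*range(313)]+[312]*42]]))
plan((437.5,60,40.5,1.88))
E
```

```text
now [434.5  59.8 128.9] psi 1.877 t 25.3 F [-0.3 -0.9 -0.6] w 86.8 g 0.0
 shift [-0.8 3.0 88.4] turn z -0.003  (rows>=3, turn rows>=1)
```

View pics/s7.png

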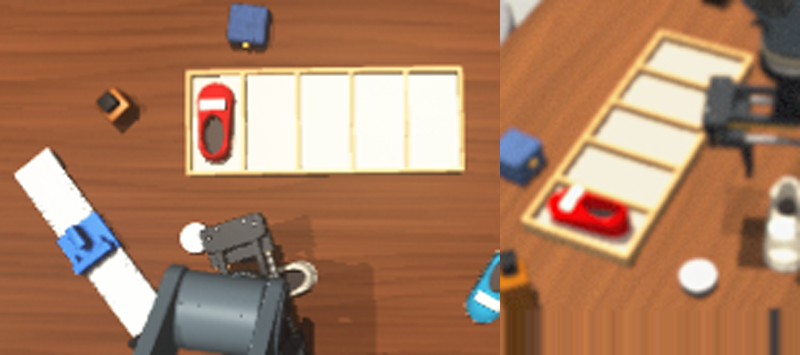

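The red shoe sits properly in pocket 5 (215,120). Next is the white one.

Call:
drive_tool([
  [[-1,3,30,0,0,0],[0,0,30,0,0,0],[0,0,16,0,0,0],[0,0,8,0,0,0],[0,0,4,0,0,0],[0,0,0,0,0,0],[0,0,0,0,0,0]],
])

```text
time: 25.88
position: [0.4383, 0.0598, 0.0415]
tool_rot: [0.59, 0.807, 0.0, 0.0]
ft_force: [0.1, -0.6, 1.2]
grip_width: 0.0869
grip_force: 0.0
```

Call:
drive_tool([
  [[0,0,0,0,0,0],[0,0,0,0,0,0],[0,0,0,0,0,0],[0,0,0,0,0,0],[0,0,0,0,0,0],[0,0,0,0,0,0],[0,0,0,0,0,0]],
], gripper=0, squeeze=30)

```text
time: 26.47
position: [0.438, 0.0598, 0.0412]
tool_rot: [0.59, 0.808, 0.0, 0.0]
ft_force: [-0.3, 0.1, -0.5]
grip_width: 0.0481
grip_force: 0.5
```

Call:
drive_tool([
  [[0,0,-10,0,0,0],[0,0,-25,0,0,0],[0,0,-30,0,0,0],[0,0,-25,0,0,0],[0,0,-10,0,0,0],[0,0,0,0,0,0],[0,0,0,0,0,0]],
])

```text
time: 27.05
position: [0.438, 0.0598, 0.1413]
tool_rot: [0.59, 0.808, 0.0, 0.0]
ft_force: [-0.1, -1.2, -0.4]
grip_width: 0.0461
grip_force: 29.6
```

```bash
python3 - <<'E'
from h import *
q=pocket(4); plan((*q,140,1.88),(*q,140,TY+np.pi)); print(now()[2]["q"][5])
E
```

```text
now [438.   59.8 141.3] psi 1.880 t 27.1 F [-0.1 -1.2 -0.4] w 46.1 g 29.6
 shift [-59.3 215.1 1.3] turn z -0.000  (rows>=6, turn rows>=1)
 shift [0.0 0.0 -0.0] turn z -1.278  (rows>=0, turn rows>=11)
-0.42720207404234367
```

Call:
drive_tool([
  [[-5,20,0,0,0,0],[-9,33,0,0,0,0],[-11,39,0,0,0,0],[-11,39,0,0,0,0],[-11,39,1,0,0,0],[-8,30,0,0,0,0],[-4,15,0,0,0,-0.05],[0,0,0,0,0,-0.12]],
])

```text
time: 27.72
position: [0.6643, 0.0687, 0.1374]
tool_rot: [0.518, 0.855, 0.001, 0.001]
ft_force: [-0.4, -0.8, -0.7]
grip_width: 0.0457
grip_force: 29.6
```

Call:
drive_tool([
  [[0,0,0,0,0,-0.12],[0,0,0,0,0,-0.12],[0,0,0,0,0,-0.12],[0,0,0,0,0,-0.12],[0,0,0,0,0,-0.12],[0,0,0,0,0,-0.12],[0,0,0,0,0,-0.12],[0,0,0,0,0,-0.12]],
])

```text
time: 28.38
position: [0.6593, 0.069, 0.1371]
tool_rot: [0.063, 0.998, -0.0, -0.002]
ft_force: [0.7, 0.7, -0.8]
grip_width: 0.0462
grip_force: 29.6
```

Call:
drive_tool([
  [[0,0,0,0,0,-0.1],[0,0,0,0,0,-0.048],[0,0,0,0,0,0],[0,0,0,0,0,0]],
])

```text
time: 28.72
position: [0.6596, 0.069, 0.1379]
tool_rot: [-0.007, 1.0, 0.0, -0.002]
ft_force: [0.5, -0.1, -0.7]
grip_width: 0.0459
grip_force: 29.6
```

```bash
python3 - <<'E'
from h import *
q=pocket(4); plan((*q,52,TY+np.pi))
c=cam("side"); p,s,o=now()
d=c["img"][110:300,120:330]; cv2.imwrite("pics/s8.png",cv2.resize(d[:,:,::-1],None,fx=3,fy=3))
b=np.r_[p[:2],p[2]-40.5]; print(np.round((proj(c,(b+np.array([[-58,0,0],[58,0,0],[0,23,0],[0,23,37]]))/1e3)-[120,110])*3).tolist())
E
```

```text
now [659.6  69.  137.9] psi -3.127 t 28.7 F [ 0.5 -0.1 -0.7] w 45.9 g 29.6
 shift [-1.3 -0.3 85.9] turn z -6.285  (rows>=3, turn rows>=51)
[[298.0, 371.0], [200.0, 340.0], [238.0, 370.0], [234.0, 345.0]]
```

View pics/s8.png

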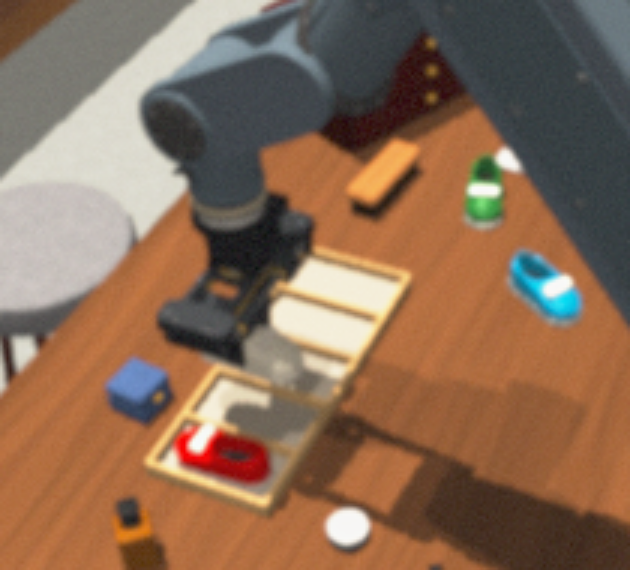

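The white shoe is held at (275,360) and its toe and heel match the predicted pose. I'll lower it into pocket 4.

Call:
drive_tool([
  [[-1,0,30,0,0,0],[0,0,30,0,0,0],[0,0,15,0,0,0],[0,0,7,0,0,0],[0,0,4,0,0,0],[0,0,2,0,0,0],[0,0,1,0,0,0],[0,0,0,0,0,0]],
])

```text
time: 29.43
position: [0.6625, 0.0689, 0.0521]
tool_rot: [-0.008, 1.0, -0.0, 0.001]
ft_force: [0.2, 0.5, -0.3]
grip_width: 0.0459
grip_force: 29.6
```

Call:
drive_tool([
  [[0,0,1,0,0,0],[0,0,0,0,0,0],[0,0,0,0,0,0]],
])

```text
time: 29.68
position: [0.6621, 0.069, 0.0508]
tool_rot: [-0.008, 1.0, -0.0, 0.001]
ft_force: [0.1, -0.7, -0.6]
grip_width: 0.046
grip_force: 29.6
```

Call:
drive_tool([
  [[0,0,2,0,0,0],[0,0,1.5,0,0,0],[0,0,0,0,0,0],[0,0,0,0,0,0]],
])

```text
time: 30.02
position: [0.6615, 0.069, 0.0463]
tool_rot: [-0.008, 1.0, 0.0, -0.0]
ft_force: [-0.4, 0.6, -1.0]
grip_width: 0.0462
grip_force: 29.6
```

Call:
drive_tool([
  [[0,0,0,0,0,0],[0,0,0,0,0,0],[0,0,0,0,0,0],[0,0,-5,0,0,0],[0,0,-20,0,0,0],[0,0,-35,0,0,0],[0,0,-35,0,0,0],[0,0,0,0,0,0]],
], gripper=65)

```text
time: 30.68
position: [0.6666, 0.0688, 0.1496]
tool_rot: [-0.008, 1.0, -0.001, 0.007]
ft_force: [0.7, 0.7, 0.7]
grip_width: 0.057
grip_force: 0.0
```

```bash
sed -i 's/p,s,o=now(); print("now"/p,s,o=now(); s=s+2*np.pi if s<-2 else s; print("now"/' h.py; python3 - <<'E'
from h import *
c=cam("top")
for k,v in shoes(c).items(): print(k,np.round(v[0],1),"yaw %.3f L %.1f W %.1f"%v[1:4])
x,y=438.9,-235.8
plan((x,y,135,2.68),(x,y,40.5,2.68))
E
```

```text
green [ 571.6 -380.9] yaw 1.892 L 117.1 W 49.5
blue [ 438.9 -235.8] yaw 2.680 L 109.0 W 53.2
yellow [ 421.8 -361.9] yaw -0.991 L 104.4 W 52.2
now [665.1  68.9 146.9] psi 3.158 t 30.7 F [ 0.4 -0.   0.2] w 56.8 g 0.0
 shift [231.2 -300.9 11.9] turn z 0.478  (rows>=10, turn rows>=4)
 shift [0.0 0.0 94.5] turn z 0.000  (rows>=3, turn rows>=0)
```

Call:
drive_tool([
  [[12,-16,0,0,0,0],[20,-26,0,0,0,0],[24,-32,2,0,0,0],[25,-33,2,0,0,0],[25,-33,2,0,0,0],[25,-33,2,0,0,0],[25,-33,2,0,0,0],[25,-33,2,0,0,0]],
], gripper=100)

```text
time: 31.4
position: [0.4828, -0.1738, 0.1291]
tool_rot: [-0.008, 1.0, 0.0, -0.0]
ft_force: [0.2, -1.5, 1.3]
grip_width: 0.0864
grip_force: 0.0
```

Call:
drive_tool([
  [[23,-29,0,0,0,0],[17,-21,0,0,0,0],[10,-12,0,0,0,0],[0,0,0,0,0,0.12],[0,0,0,0,0,0.12],[0,0,0,0,0,0.12],[0,0,0,0,0,0.118],[0,0,0,0,0,0]],
])

```text
time: 32.07
position: [0.435, -0.2355, 0.1291]
tool_rot: [0.23, 0.973, 0.0, -0.001]
ft_force: [0.2, 0.6, 0.0]
grip_width: 0.087
grip_force: 0.0
```

```bash
python3 - <<'E'
from h import *
plan((438.9,-235.8,40.5,2.68))
E
```

```text
now [ 435.  -235.5  129.1] psi 2.677 t 32.1 F [0.2 0.6 0. ] w 87.0 g 0.0
 shift [-3.6 1.4 88.6] turn z -0.003  (rows>=3, turn rows>=1)
```

Call:
drive_tool([
  [[-3,1,30,0,0,0],[0,0,30,0,0,0],[0,0,16,0,0,0],[0,0,8,0,0,0],[0,0,4,0,0,0],[0,0,0,0,0,0],[0,0,0,0,0,0]],
])

```text
time: 32.65
position: [0.4391, -0.2364, 0.042]
tool_rot: [0.228, 0.974, -0.0, 0.0]
ft_force: [-1.2, -0.9, 0.6]
grip_width: 0.087
grip_force: 0.0
```

Call:
drive_tool([
  [[0,0,0,0,0,0],[0,0,0,0,0,0],[0,0,0,0,0,0],[0,0,0,0,0,0],[0,0,0,0,0,0],[0,0,0,0,0,0],[0,0,0,0,0,0],[0,0,0,0,0,0]],
], gripper=0, squeeze=30)

```text
time: 33.32
position: [0.4388, -0.2362, 0.0416]
tool_rot: [0.229, 0.973, -0.0, 0.0]
ft_force: [0.3, 0.1, 1.7]
grip_width: 0.0464
grip_force: 29.8
```

Call:
drive_tool([
  [[0,0,0,0,0,0],[0,0,-10,0,0,0],[0,0,-25,0,0,0],[0,0,-30,0,0,0],[0,0,-25,0,0,0],[0,0,-10,0,0,0],[0,0,0,0,0,0],[0,0,0,0,0,0]],
])

```text
time: 33.98
position: [0.4387, -0.2361, 0.1417]
tool_rot: [0.229, 0.973, -0.0, 0.0]
ft_force: [-0.0, 0.7, -0.7]
grip_width: 0.0459
grip_force: 29.8
```

```bash
python3 - <<'E'
from h import *
q=pocket(3); plan((*q,140,2.68),(*q,47,TY+np.pi))
E
```

```text
now [ 438.7 -236.1  141.7] psi 2.680 t 34.0 F [-0.   0.7 -0.7] w 45.9 g 29.8
 shift [-97.2 306.2 1.7] turn z -0.000  (rows>=8, turn rows>=1)
 shift [0.0 0.0 93.0] turn z -0.478  (rows>=3, turn rows>=4)
```

Call:
drive_tool([
  [[-6,18,0,0,0,0],[-10,32,0,0,0,0],[-12,39,0,0,0,0],[-12,39,0,0,0,0],[-12,39,0,0,0,0],[-12,39,0,0,0,0],[-12,39,0,0,0,0],[-10,30,0,0,0,0]],
])

```text
time: 34.65
position: [0.6387, -0.0253, 0.1388]
tool_rot: [0.228, 0.974, 0.0, -0.002]
ft_force: [1.0, -0.9, -0.4]
grip_width: 0.046
grip_force: 29.8
```

Call:
drive_tool([
  [[-7,20,0,0,0,0],[-4,11,0,0,0,0],[0,0,0,0,0,-0.12],[0,0,0,0,0,-0.12],[0,0,0,0,0,-0.12],[0,0,0,0,0,-0.118],[0,0,0,0,0,0],[0,0,0,0,0,0]],
])

```text
time: 35.32
position: [0.6607, -0.006, 0.1399]
tool_rot: [-0.006, 1.0, 0.0, -0.002]
ft_force: [-0.5, -0.8, -0.7]
grip_width: 0.0456
grip_force: 29.8
```

```bash
python3 - <<'E'
from h import *
q=pocket(3); plan((*q,46.5,TY+np.pi))
E
```

```text
now [660.7  -6.  139.9] psi 3.154 t 35.3 F [-0.5 -0.8 -0.7] w 45.6 g 29.8
 shift [-1.4 0.6 93.4] turn z -0.004  (rows>=3, turn rows>=1)
```

Call:
drive_tool([
  [[0,0,30,0,0,0],[0,0,30,0,0,0],[0,0,18,0,0,0],[0,0,9,0,0,0],[0,0,4,0,0,0],[0,0,2,0,0,0],[0,0,1.5,0,0,0],[0,0,0,0,0,0]],
])

```text
time: 35.98
position: [0.6627, -0.0057, 0.0481]
tool_rot: [-0.008, 1.0, -0.0, 0.001]
ft_force: [-0.0, -0.2, -0.8]
grip_width: 0.0459
grip_force: 29.8
```

Call:
drive_tool([
  [[0,0,0,0,0,0],[0,0,0,0,0,0],[0,0,0,0,0,0]],
])

```text
time: 36.23
position: [0.6624, -0.0055, 0.0479]
tool_rot: [-0.008, 1.0, -0.0, 0.001]
ft_force: [0.7, 0.6, 0.3]
grip_width: 0.0458
grip_force: 29.8
```

Call:
drive_tool([
  [[0,0,0,0,0,0],[0,0,0,0,0,0],[0,0,0,0,0,0],[0,0,-5,0,0,0],[0,0,-20,0,0,0],[0,0,-35,0,0,0],[0,0,-35,0,0,0],[0,0,0,0,0,0]],
], gripper=65)

```text
time: 36.9
position: [0.6667, -0.0062, 0.1499]
tool_rot: [-0.008, 1.0, -0.001, 0.007]
ft_force: [1.5, -0.6, 0.1]
grip_width: 0.0565
grip_force: 0.0
```

```bash
python3 - <<'E'
from h import *
c=cam("top")
for k,v in shoes(c).items(): print(k,np.round(v[0],1),"yaw %.3f L %.1f W %.1f"%v[1:4])
x,y=420.8,-362.7; f=np.pi-.95
plan((x,y,135,f),(x,y,40.5,f)); print(now()[2]["q"][5])
x,y=571.6,-380.9; f=1.892
plan((x,y,135,f),(x,y,40.5,f))
E
```

```text
green [ 571.6 -380.9] yaw 1.892 L 117.1 W 49.5
yellow [ 421.8 -361.9] yaw -0.991 L 104.4 W 52.2
now [665.2  -6.  147.2] psi 3.158 t 37.0 F [-0.6  0.6 -0.5] w 56.5 g 0.0
 shift [250.3 -352.7 12.2] turn z 0.966  (rows>=11, turn rows>=8)
 shift [0.0 0.0 94.5] turn z 0.000  (rows>=3, turn rows>=0)
-1.7637495893362949
now [665.2  -6.  147.2] psi 3.158 t 37.0 F [-0.6  0.6 -0.5] w 56.5 g 0.0
 shift [99.8 -373.4 12.2] turn z 1.266  (rows>=10, turn rows>=11)
 shift [0.0 0.0 94.5] turn z 0.000  (rows>=3, turn rows>=0)
```

Call:
drive_tool([
  [[12,-17,0,0,0,0],[20,-28,0,0,0,0],[23,-33,2,0,0,0],[23,-33,2,0,0,0],[23,-33,2,0,0,0],[23,-33,2,0,0,0],[23,-33,2,0,0,0],[23,-33,2,0,0,0]],
], gripper=100)

```text
time: 37.62
position: [0.4941, -0.252, 0.1294]
tool_rot: [-0.008, 1.0, 0.0, -0.001]
ft_force: [1.0, 0.0, -0.5]
grip_width: 0.0868
grip_force: 0.0
```

Call:
drive_tool([
  [[23,-33,0,0,0,0],[23,-33,0,0,0,0],[20,-27,0,0,0,0],[10,-11,0,0,0,0],[4,-6,0,0,0,0],[0,0,0,0,0,0.12],[0,0,0,0,0,0.12],[0,0,0,0,0,0.12]],
])

```text
time: 38.28
position: [0.4176, -0.3615, 0.1295]
tool_rot: [0.174, 0.985, 0.001, -0.001]
ft_force: [0.1, -0.7, -0.6]
grip_width: 0.0868
grip_force: 0.0
```

Call:
drive_tool([
  [[0,0,0,0,0,0.12],[0,0,0,0,0,0.12],[0,0,0,0,0,0.12],[0,0,0,0,0,0.12],[0,0,0,0,0,0.12],[0,0,0,0,0,0],[0,0,0,0,0,0]],
])

```text
time: 38.87
position: [0.4179, -0.3615, 0.1297]
tool_rot: [0.453, 0.892, 0.0, -0.0]
ft_force: [0.1, 0.1, -0.1]
grip_width: 0.0872
grip_force: 0.0
```

```bash
python3 - <<'E'
from h import *
plan((420.8,-362.7,40.5,np.pi-.95))
E
```

```text
now [ 417.9 -361.5  129.7] psi 2.202 t 38.9 F [ 0.1  0.1 -0.1] w 87.2 g 0.0
 shift [-2.7 1.6 89.2] turn z 0.010  (rows>=3, turn rows>=1)
```

Call:
drive_tool([
  [[-2,1,30,0,0,0],[0,0,30,0,0,0],[0,0,16,0,0,0],[0,0,8,0,0,0],[0,0,5,0,0,0],[0,0,0,0,0,0],[0,0,0,0,0,0]],
])

```text
time: 39.45
position: [0.4201, -0.3638, 0.0416]
tool_rot: [0.454, 0.891, -0.0, 0.0]
ft_force: [0.3, -0.4, -0.9]
grip_width: 0.0871
grip_force: 0.0
```

Call:
drive_tool([
  [[0,0,0,0,0,0],[0,0,0,0,0,0],[0,0,0,0,0,0],[0,0,0,0,0,0],[0,0,0,0,0,0],[0,0,0,0,0,0],[0,0,0,0,0,0],[0,0,0,0,0,0]],
], gripper=0)

```text
time: 40.12
position: [0.4197, -0.3635, 0.0411]
tool_rot: [0.455, 0.891, 0.0, 0.0]
ft_force: [-0.7, -0.1, 1.2]
grip_width: 0.0459
grip_force: 29.9
```

Call:
drive_tool([
  [[0,0,0,0,0,0],[0,0,-10,0,0,0],[0,0,-25,0,0,0],[0,0,-30,0,0,0],[0,0,-25,0,0,0],[0,0,-10,0,0,0],[0,0,0,0,0,0],[0,0,0,0,0,0]],
])

```text
time: 40.78
position: [0.4195, -0.3634, 0.1412]
tool_rot: [0.455, 0.891, -0.0, 0.0]
ft_force: [-0.3, 0.2, -0.8]
grip_width: 0.0459
grip_force: 29.9
```

```bash
python3 - <<'E'
from h import *
q=pocket(2); plan((*q,140,2.20),(*q,47,TY+np.pi))
E
```

```text
now [ 419.5 -363.4  141.2] psi 2.198 t 40.8 F [-0.3  0.2 -0.8] w 45.9 g 29.9
 shift [87.0 364.1 1.2] turn z -0.002  (rows>=10, turn rows>=1)
 shift [0.0 0.0 93.0] turn z -0.958  (rows>=3, turn rows>=8)
```

Call:
drive_tool([
  [[5,18,0,0,0,0],[8,32,0,0,0,0],[9,39,0,0,0,0],[9,39,0,0,0,0],[9,39,0,0,0,0],[9,39,0,0,0,0],[9,39,0,0,0,0],[9,39,0,0,0,0]],
])

```text
time: 41.45
position: [0.6099, -0.1403, 0.1384]
tool_rot: [0.455, 0.891, -0.0, -0.002]
ft_force: [0.1, -0.1, -1.0]
grip_width: 0.0458
grip_force: 29.9
```

Call:
drive_tool([
  [[9,37,0,0,0,0],[7,28,0,0,0,0],[4,15,0,0,0,0],[0,0,0,0,0,-0.12],[0,0,0,0,0,-0.12],[0,0,0,0,0,-0.12],[0,0,0,0,0,-0.12],[0,0,0,0,0,-0.12]],
])

```text
time: 42.12
position: [0.6617, -0.08, 0.1389]
tool_rot: [0.168, 0.986, -0.0, -0.002]
ft_force: [0.0, -0.2, -1.1]
grip_width: 0.0458
grip_force: 29.9
```

Call:
drive_tool([
  [[0,0,0,0,0,-0.12],[0,0,0,0,0,-0.12],[0,0,0,0,0,-0.12],[0,0,0,0,0,0],[0,0,0,0,0,0]],
])

```text
time: 42.53
position: [0.6621, -0.08, 0.1395]
tool_rot: [-0.006, 1.0, 0.0, -0.002]
ft_force: [0.4, -0.6, -0.4]
grip_width: 0.0458
grip_force: 29.9
```

```bash
python3 - <<'E'
from h import *
q=pocket(2); plan((*q,46.5,TY+np.pi))
E
```

```text
now [662.1 -80.  139.5] psi 3.154 t 42.5 F [ 0.4 -0.6 -0.4] w 45.8 g 29.9
 shift [-1.2 0.7 93.0] turn z -0.004  (rows>=3, turn rows>=1)
```

Call:
drive_tool([
  [[0,0,30,0,0,0],[0,0,30,0,0,0],[0,0,18,0,0,0],[0,0,9,0,0,0],[0,0,4,0,0,0],[0,0,2,0,0,0],[0,0,1.5,0,0,0],[0,0,0,0,0,0]],
])

```text
time: 43.2
position: [0.6642, -0.0798, 0.0476]
tool_rot: [-0.008, 1.0, -0.0, 0.001]
ft_force: [1.5, 0.6, -0.5]
grip_width: 0.0458
grip_force: 29.9
```

Call:
drive_tool([
  [[0,0,0,0,0,0],[0,0,0,0,0,0],[0,0,0,0,0,0]],
])

```text
time: 43.45
position: [0.6639, -0.0796, 0.0475]
tool_rot: [-0.008, 1.0, -0.0, 0.001]
ft_force: [-0.3, -0.7, -1.1]
grip_width: 0.0458
grip_force: 29.9
```

Call:
drive_tool([
  [[0,0,0,0,0,0],[0,0,0,0,0,0],[0,0,0,0,0,0],[0,0,-5,0,0,0],[0,0,-20,0,0,0],[0,0,-35,0,0,0],[0,0,-35,0,0,0],[0,0,0,0,0,0]],
], gripper=65)

```text
time: 44.12
position: [0.6681, -0.0807, 0.1495]
tool_rot: [-0.008, 1.0, -0.002, 0.007]
ft_force: [1.4, -0.6, 1.0]
grip_width: 0.0563
grip_force: 0.0
```

```bash
python3 - <<'E'
from h import *
c=cam("top")
for k,v in shoes(c).items(): print(k,np.round(v[0],1),"yaw %.3f L %.1f W %.1f"%v[1:4])
im=c["img"]; cv2.imwrite("pics/s9.png",cv2.resize(im[130:262,90:390][:,:,::-1],(800,352),interpolation=2))
x,y=571.6,-380; f=1.89
plan((x,y,135,f),(x,y,40.5,f))
E
```

```text
green [ 571.6 -380.9] yaw 1.892 L 117.1 W 49.5
now [666.6 -80.4 146.7] psi 3.158 t 44.2 F [ 0.6 -0.2 -0.7] w 56.5 g 0.0
 shift [99.9 -298.0 11.7] turn z 1.268  (rows>=8, turn rows>=11)
 shift [0.0 0.0 94.5] turn z 0.000  (rows>=3, turn rows>=0)
```

View pics/s9.png

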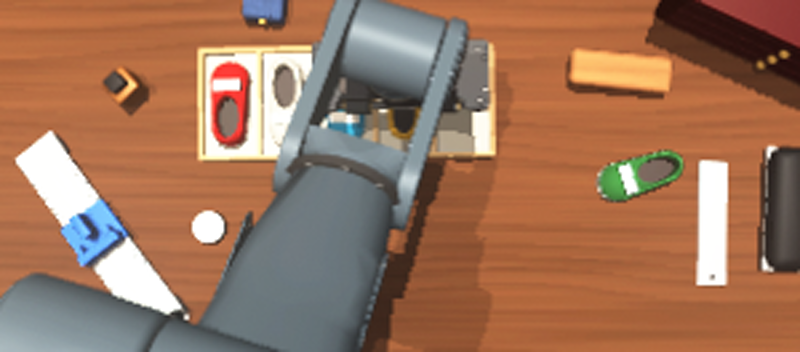

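White and red are in their pockets (285,95) and (230,95), and green still lies at (640,175). I'll fetch green.

Call:
drive_tool([
  [[6,-18,0,0,0,0],[11,-32,0,0,0,0],[13,-39,3,0,0,0],[13,-39,3,0,0,0],[13,-39,3,0,0,0],[13,-39,3,0,0,0],[13,-39,0,0,0,0],[10,-30,0,0,0,0]],
], gripper=100)

```text
time: 44.83
position: [0.5739, -0.3587, 0.1284]
tool_rot: [-0.007, 1.0, 0.0, -0.001]
ft_force: [-0.5, 0.4, 1.0]
grip_width: 0.0868
grip_force: 0.0
```

Call:
drive_tool([
  [[6,-18,0,0,0,0],[2,-5,0,0,0,0],[0,0,0,0,0,0.12],[0,0,0,0,0,0.12],[0,0,0,0,0,0.12],[0,0,0,0,0,0.12],[0,0,0,0,0,0.12],[0,0,0,0,0,0.12]],
])

```text
time: 45.5
position: [0.5682, -0.377, 0.1288]
tool_rot: [0.347, 0.938, 0.001, -0.001]
ft_force: [-0.2, -0.2, 0.7]
grip_width: 0.0874
grip_force: 0.0
```

Call:
drive_tool([
  [[0,0,0,0,0,0.12],[0,0,0,0,0,0.12],[0,0,0,0,0,0.12],[0,0,0,0,0,0.12],[0,0,0,0,0,0.068],[0,0,0,0,0,0],[0,0,0,0,0,0]],
])

```text
time: 46.08
position: [0.5683, -0.3775, 0.129]
tool_rot: [0.585, 0.811, 0.0, -0.001]
ft_force: [0.6, -0.8, -0.1]
grip_width: 0.0869
grip_force: 0.0
```

```bash
python3 - <<'E'
from h import *
plan((571.6,-379,40.5,1.89))
E
```

```text
now [ 568.3 -377.5  129. ] psi 1.893 t 46.1 F [ 0.6 -0.8 -0.1] w 86.9 g 0.0
 shift [-2.4 2.7 88.5] turn z 0.003  (rows>=3, turn rows>=1)
```

Call:
drive_tool([
  [[-2,2,30,0,0,0],[0,0,30,0,0,0],[0,0,16,0,0,0],[0,0,8,0,0,0],[0,0,5,0,0,0],[0,0,0,0,0,0],[0,0,0,0,0,0]],
])

```text
time: 46.67
position: [0.5714, -0.3807, 0.0414]
tool_rot: [0.586, 0.811, -0.0, 0.001]
ft_force: [-0.9, 0.2, 0.0]
grip_width: 0.0868
grip_force: 0.0
```

Call:
drive_tool([
  [[0,0,0,0,0,0],[0,0,0,0,0,0],[0,0,0,0,0,0],[0,0,0,0,0,0],[0,0,0,0,0,0],[0,0,0,0,0,0],[0,0,0,0,0,0],[0,0,0,0,0,0]],
], gripper=0)

```text
time: 47.33
position: [0.5707, -0.3803, 0.0406]
tool_rot: [0.586, 0.81, 0.0, 0.0]
ft_force: [-0.4, 1.0, 0.5]
grip_width: 0.046
grip_force: 30.0
```

Call:
drive_tool([
  [[0,0,0,0,0,0],[0,0,-10,0,0,0],[0,0,-25,0,0,0],[0,0,-30,0,0,0],[0,0,-25,0,0,0],[0,0,-10,0,0,0],[0,0,0,0,0,0],[0,0,0,0,0,0]],
])

```text
time: 48.0
position: [0.5706, -0.3802, 0.1407]
tool_rot: [0.586, 0.81, -0.0, 0.0]
ft_force: [0.8, 0.5, -1.7]
grip_width: 0.0457
grip_force: 30.0
```

```bash
python3 - <<'E'
from h import *
q=pocket(1); plan((*q,140,1.89),(*q,47,TY+np.pi))
E
```

```text
now [ 570.6 -380.2  140.7] psi 1.890 t 48.0 F [ 0.8  0.5 -1.7] w 45.7 g 30.0
 shift [186.0 160.3 0.7] turn z -0.000  (rows>=6, turn rows>=1)
 shift [0.0 0.0 93.0] turn z -1.268  (rows>=3, turn rows>=11)
```

Call:
drive_tool([
  [[15,13,0,0,0,0],[25,22,0,0,0,0],[30,26,0,0,0,0],[30,26,0,0,0,0],[30,25,0,0,0,0],[28,24,0,0,0,0],[18,16,0,0,0,0],[10,8,0,0,0,0]],
])

```text
time: 48.67
position: [0.6638, -0.1492, 0.1378]
tool_rot: [0.584, 0.811, -0.0, -0.003]
ft_force: [-0.2, -0.6, -0.5]
grip_width: 0.0458
grip_force: 30.0
```

Call:
drive_tool([
  [[0,0,0,0,0,-0.12],[0,0,0,0,0,-0.12],[0,0,0,0,0,-0.12],[0,0,0,0,0,-0.12],[0,0,0,0,0,-0.12],[0,0,0,0,0,-0.12],[0,0,0,0,0,-0.12],[0,0,0,0,0,-0.12]],
])

```text
time: 49.33
position: [0.6629, -0.1543, 0.1385]
tool_rot: [0.143, 0.99, 0.0, -0.002]
ft_force: [0.6, -0.5, 0.2]
grip_width: 0.0457
grip_force: 30.0
```

Call:
drive_tool([
  [[0,0,0,0,0,-0.12],[0,0,0,0,0,-0.12],[0,0,0,0,0,-0.068],[0,0,0,0,0,0],[0,0,0,0,0,0]],
])

```text
time: 49.75
position: [0.6633, -0.1541, 0.139]
tool_rot: [-0.007, 1.0, 0.0, -0.001]
ft_force: [-0.6, -0.4, -1.2]
grip_width: 0.0457
grip_force: 30.0
```

```bash
python3 - <<'E'
from h import *
q=pocket(1); plan((*q,46.5,TY+np.pi))
E
```

```text
now [ 663.3 -154.1  139. ] psi 3.155 t 49.8 F [-0.6 -0.4 -1.2] w 45.7 g 30.0
 shift [-1.2 0.8 92.5] turn z -0.003  (rows>=3, turn rows>=1)
```

Call:
drive_tool([
  [[0,0.5,30,0,0,0],[0,0,30,0,0,0],[0,0,18,0,0,0],[0,0,9,0,0,0],[0,0,4,0,0,0],[0,0,2,0,0,0],[0,0,1.5,0,0,0],[0,0,0,0,0,0]],
])

```text
time: 50.42
position: [0.6652, -0.1534, 0.0471]
tool_rot: [-0.008, 1.0, -0.0, 0.001]
ft_force: [-0.3, -0.2, 0.2]
grip_width: 0.0457
grip_force: 30.0
```

Call:
drive_tool([
  [[0,0,0,0,0,0],[0,0,0,0,0,0],[0,0,0,0,0,0]],
])

```text
time: 50.67
position: [0.6648, -0.1532, 0.047]
tool_rot: [-0.008, 1.0, -0.0, 0.001]
ft_force: [-0.2, -0.0, -1.6]
grip_width: 0.0456
grip_force: 30.0
```

Call:
drive_tool([
  [[0,0,0,0,0,0],[0,0,0,0,0,0],[0,0,0,0,0,0],[0,0,-5,0,0,0],[0,0,-20,0,0,0],[0,0,-35,0,0,0],[0,0,-35,0,0,0],[0,0,-20,0,0,0]],
], gripper=65)

```text
time: 51.33
position: [0.666, -0.1537, 0.1653]
tool_rot: [-0.008, 1.0, -0.001, 0.003]
ft_force: [1.0, -0.9, 0.6]
grip_width: 0.0562
grip_force: 0.0
```

Call:
drive_tool([
  [[20,-15,-5,0,0,0],[30,-25,-5,0,0,0],[30,-25,-5,0,0,0],[30,-25,-5,0,0,0],[30,-25,-5,0,0,0],[30,-25,-5,0,0,0],[30,-25,-5,0,0,0],[30,-25,-5,0,0,0]],
])

```text
time: 52.0
position: [0.4359, -0.3477, 0.2019]
tool_rot: [-0.008, 1.0, -0.0, 0.0]
ft_force: [0.5, -0.1, 0.2]
grip_width: 0.0565
grip_force: 0.0
```

Call:
drive_tool([
  [[5,-30,0,0,0,0],[5,-30,0,0,0,0],[0,-30,0,0,0,0],[0,-30,0,0,0,0],[0,-20,0,0,0,0],[0,-10,0,0,0,0],[0,0,0,0,0,0],[0,0,0,0,0,0]],
])

```text
time: 52.67
position: [0.4296, -0.496, 0.2008]
tool_rot: [-0.008, 1.0, 0.001, -0.0]
ft_force: [0.5, -0.7, -0.3]
grip_width: 0.0567
grip_force: 0.0
```

```bash
python3 - <<'E'
from h import *
plan()
c=cam("top"); jawcal(c); im=c["img"]; t=cam("side")["img"]
cv2.imwrite("pics/s10.png",cv2.hconcat([cv2.resize(im[110:262,90:300][:,:,::-1],(497,360),interpolation=2),cv2.resize(t[180:300,160:260][:,:,::-1],(300,360),interpolation=2)]))
hs=cv2.cvtColor(im,cv2.COLOR_RGB2HSV).astype(int)
for n,f in COL.items():
    m=f(hs[...,0],hs[...,1],hs[...,2]); m[:145]=0;m[192:]=0;m[:,:160]=0;m[:,280:]=0
    if n=="yellow": m&=hs[...,1]>190
    v,u=np.nonzero(m)
    if len(u)<20: print(n,"few"); continue
    P=ray(c,np.c_[u,v],.03)[:,:2]*1e3; r=(P.min(0)+P.max(0))/2; k=round((r[1]+5.3)/74)+3
    print(n,len(u),np.round(r),"ext",np.round(np.ptp(P,axis=0)),"pocket",k,"off",np.round(r-pocket(k),1))
E
```

```text
now [ 429.6 -496.   200.8] psi 3.157 t 52.7 F [ 0.5 -0.7 -0.3] w 56.7 g 0.0
jaw: [11.5 -0.1] [71.8 59.3] 87.7 x -19.4..41.6
red 170 [659. 140.] ext [98. 41.] pocket 5 off [-1.2 -2.4]
blue 145 [662.  -5.] ext [98. 40.] pocket 3 off [0.1 0.1]
yellow few
green 178 [ 664. -153.] ext [101.  40.] pocket 1 off [0.  0.7]
```

View pics/s10.png

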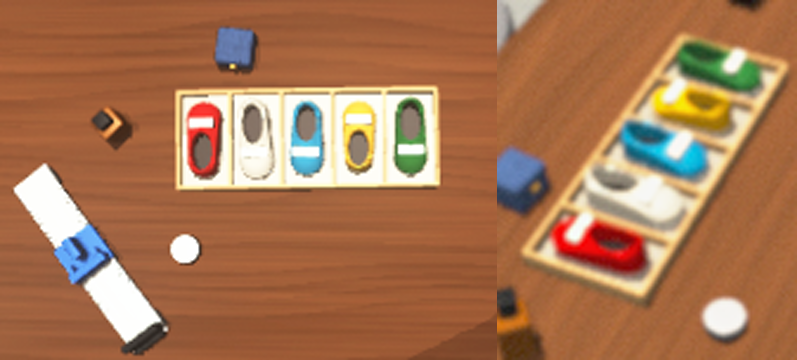

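All five shoes sit sole down, one to a pocket: red (204,138), white (256,138), blue (307,138), yellow (359,138) and green (410,135). The jaw is still at its reading.

```bash
python3 -c "
from rig import ticket; print(ticket.hand_in())"
```

```text
the job is handed in; nothing more can be done
None
```

I measured the red shoe on the caliper and left the toe jaw at its reading, put all five shoes sole down in separate tray pockets, and handed the job in at about 53 s; no verdict came back.

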